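# Put the printing blocks to dry

### The arm

A 6-joint arm with a two-finger parallel gripper is mounted at the origin on the work surface. World frame = base frame: x ahead of the robot, y to its left, z up, the work surface at z = 0. Lengths are in m, angles in rad, forces in N, time in s.
With the tool pointing down it reaches from about 0.375 to 0.975 m from the base axis. Payload 3.8 kg.
Tool frame: the origin (TCP) lies between the finger pads; the fingertips stand 8 mm ahead of it and the grasp point (between the pads) lies 11 mm behind it (tcp_to_tips is the distance from the TCP to the fingertips, in m); z points along the fingers, y is the line along which they close (so a half turn about z gives the same grasp; the last joint's range is limited). The gripper opens to 85 mm and grips with 20 to 120 N. Pads are 22 mm wide; open, the fingers measure 114 mm over their backs; the gripper's body (76 mm by 85 mm) begins 54 mm behind the grasp point. The pads swing forward as they close: fully open they stand 13 mm farther back than shut.
Start: joints at [1.262, 0.264, 1.604, -0, 1.274, -0.037], TCP at [0.181, 0.65, 0.239] pointing down, gripper open.
Joint ranges: [-2.63, 2.63], [-0.94, 2.18], [0.31, 2.57], [-1.31, 4.45], [0, 2.66], [-2.55, 2.55]. Speed limits (rad/s): [2.57, 2.57, 3.14, 3.14, 3.14, 3.14].

### API

Orientations are given as a rotation vector (axis times angle).
In Python, from workcell import * gives the robot as it stands.
- The arm moves only by the tool move_arm, never from a script. Its argument "series" is one flat list of numbers, 7 for each row, row after row: the finger opening in cm, from 0 to 8.54, then the shift along the tool's x, y, z in cm, then the turn, a rotation vector about the tool's x, y, z in degrees. A call has 1 to 5 rows; each row shifts and turns the commanded pose from where the row before left it, along the tool's axes as they then stand; what a row does not reach is not made up. A row lasts 1/8 s, in which the tool goes at most 62.5 mm and 10.7 degrees, less where a joint would pass 70% of its speed; a pose out of reach is approached as far as the arm can. A call is refused whole if a number of a shift passes 6.25 or a number of a turn 10.7, either way. A call with a gripper value outside its range is refused whole. The fingers move at their own pace and stop on an object; "grip_force" is the grip in N (left out, the last holds). Time passes only in rows, so rows that do not move let the fingers close. It gives the time, the measured TCP pose, the force, the opening and the grip force at its end, in the units of the state.
- read_state(): the state, without advancing time (a new reading comes with each control period).
- read_camera(name): name is "scene" or "top" or "wrist"; returns the picture (400x640x3 uint8, red, green, blue); there is no depth.
- calibration(name): a dict with "camera_matrix" (3x3 intrinsics, pixels), "rvec" (rotation vector, rad) and "tvec" (3), from world to camera coordinates, as OpenCV has them. Camera axes: x right, y down, z forward; pixel columns grow to the right and rows downward; lengths in m; the calibration is good to about 2 mm. A picture is of the moment at which its call begins: read the wrist's pose just before it. calibration takes no time and is no camera call; for the wrist camera it gives the pose at the moment of the call.
- finish_job(): hands the job in; it is judged then, once.
The state is a dict: "time": time; "q": joint angles; "joint_vel": joint speeds; "joint_torque": joint torques, N m; "tool_pos": TCP position; "tcp_rot": TCP orientation; "wrist_force": force on the tool from outside, world axes, zero at the start; "torque": the same for the moment, N m; "width": opening from 0.0 (shut) to 1.0 (fully open); "grip_force": force on a finger pad.
Only numpy, scipy, OpenCV 4.12 (cv2) and the standard library are available. Lean on these libraries where they do the work, as an engineer would, in place of code of your own. Each camera call takes 0.05 s, during which the arm holds its last target. There are 200 camera calls.

### The job

Put every inked printing block that is out on the table into the low drying box: one block to a lane, inked face up, slid in under the amber cover until its tail is wholly inside the mouth. Throw all the crumpled paper wads into the blue bin, and once the blocks are in swing the box's door fully shut onto its catch. Leave everything else on the table as it is.

Things in the scene. Friction and masses are not known exactly. Their poses are not given: they have to be found in the camera images.
- dryer: low drying box, fixed to the table, grey and blue with an amber see-through cover: 232 mm wide (y), 171 deep (x), 40 high. Origin on the table at the middle of its open mouth; x points into the box, y left as seen looking in, z up. The table is its floor. Inside are three straight lanes along x. Solid pillar at y -115 to -93 mm, catch housing at y 93 to 115 mm.
- lane_mid (a point): middle of the mouth of the middle lane, on the table. All three lanes (centres at y = -60, 0, +60 mm of the box) are 54 mm wide between 6 mm walls 34 mm high; the outermost walls start at the mouth (x = 0), the two walls between lanes at x = 25 mm; back wall at x = 165 mm. A block wholly inside has its centre 72 to 95 mm in from the mouth.
- lane_left (a point): the same for the left lane (y = +60 mm)
- lane_right (a point): the same for the right lane (y = -60 mm), nearest the hinge
- cover_edge (a point): middle of the cover's front edge, on its underside: 45 mm in from the mouth, 34 mm above the table (the headroom from there back). In front of it the lanes are open above. The cover is 6 mm thick, with a dark strip 2 mm higher along this edge.
- door_hinge (a point): the door's upright axis, at table height: x = -6, y = -115 mm in the box's frame (its right side)
- door (a joint): the box's blue door: angle in rad, 0 shut, to 2.6 wide open. At angle a the panel points from its axis along (-sin a, cos a) in the box's frame. It stays where it is left (slight friction). In the last 0.05 rad a steel stud at the free edge snaps past a sprung brass ball in the box: about 3 to 4 N at the edge. Let go short of about 0.03, it springs back open to 0.09; seated, it reads under 0.02.
- door_edge (a point): top of the door's free edge, mid-thickness, 230 mm from the axis, 38 mm above the table. The panel is 12 mm thick and reaches from 2 to 38 mm above the table. On its outside face (away from the box when shut) a steel pull stands 10 mm proud, 70 to 130 mm from the axis, 29 to 37 mm up.
- bin: blue open bin, fixed, 170 by 170 mm outside, 100 mm high, walls and floor 6 mm; origin at the centre of its underside
- block_red: relief printing block: wooden board 140 mm (its x) by 46 mm (its y) by 24 mm high with a red inked, carved face on top, 0.1 to 0.2 kg; both ends alike; origin at the centre of its underside. May be absent (None).
- block_black: relief printing block: wooden board 140 mm (its x) by 46 mm (its y) by 24 mm high with a black inked, carved face on top, 0.1 to 0.2 kg; both ends alike; origin at the centre of its underside. May be absent (None).
- block_green: relief printing block: wooden board 140 mm (its x) by 46 mm (its y) by 24 mm high with a green inked, carved face on top, 0.1 to 0.2 kg; both ends alike; origin at the centre of its underside. May be absent (None).
- wad0: crumpled blue and white paper wad, stiff, a squat round lump about 52 to 56 mm across and 44 mm high, 20 g; origin at its centre, 22 mm above its underside. May be absent (None).
- wad1: crumpled blue and white paper wad, stiff, a squat round lump about 52 to 56 mm across and 44 mm high, 20 g; origin at its centre, 22 mm above its underside. May be absent (None).
- wad2: crumpled blue and white paper wad, stiff, a squat round lump about 52 to 56 mm across and 44 mm high, 20 g; origin at its centre, 22 mm above its underside. May be absent (None).
- wad3: crumpled blue and white paper wad, stiff, a squat round lump about 52 to 56 mm across and 44 mm high, 20 g; origin at its centre, 22 mm above its underside. May be absent (None).
- ink_can: bystander, to be left alone: ink can, 64 mm across, 80 mm high; origin at the centre of its underside
- brush_jar: bystander, to be left alone: glass jar, 72 mm across, 90 mm high; origin at the centre of its underside
- tape_roll: bystander, to be left alone: roll of blue tape lying flat, 96 mm across, 25 mm high; origin at the centre of its underside
- scraper: bystander, to be left alone: spatula with a handle, 160 mm long (its x), lying at the far side of the table; origin near its middle
- wash_bottle: bystander, to be left alone: white plastic bottle, 66 mm across, 170 mm high; origin at the centre of its underside

How it is judged:
On the way, in this order (a step that is already met when the one before it is completed fails the run):
1. every block is in a lane under the cover, face up, sticking out of the mouth by 25 mm at most (x of block_red in the frame of dryer between 0.045 and 0.103 m and y of block_red in the frame of dryer between -0.087 and 0.087 m and height (world z) of each of block_red, block_black, block_green below 0.012 m and angle between each of block_red, block_black, block_green's own z axis and vertical below 0.2 rad and x of block_black in the frame of dryer between 0.045 and 0.103 m and y of block_black in the frame of dryer between -0.087 and 0.087 m and x of block_green in the frame of dryer between 0.045 and 0.103 m and y of block_green in the frame of dryer between -0.087 and 0.087 m), for 0.2 s.
2. then the door is shut onto its catch (value of joint door below 0.022 rad), for 0.2 s.
At the end, for the whole second after the job is handed in: Every block lies flat, face up (within 0.2 rad), in a lane with its tail inside the mouth (centre 70 mm or more in from the mouth); every paper wad rests inside the bin below its rim; the door is seated on its catch (under 0.022 rad) (x of block_red in the frame of dryer between 0.07 and 0.103 m and y of block_red in the frame of dryer between -0.087 and 0.087 m and height (world z) of each of block_red, block_black, block_green below 0.012 m and angle between each of block_red, block_black, block_green's own z axis and vertical below 0.2 rad and x of block_black in the frame of dryer between 0.07 and 0.103 m and y of block_black in the frame of dryer between -0.087 and 0.087 m and x of block_green in the frame of dryer between 0.07 and 0.103 m and y of block_green in the frame of dryer between -0.087 and 0.087 m and x of wad0 in the frame of bin between -0.08 and 0.08 m and y of wad0 in the frame of bin between -0.08 and 0.08 m and height (world z) of each of wad0, wad1, wad2, wad3 below 0.09 m and linear speed of each of wad0, wad1, wad2, wad3 below 0.03 m/s and x of wad1 in the frame of bin between -0.08 and 0.08 m and y of wad1 in the frame of bin between -0.08 and 0.08 m and x of wad2 in the frame of bin between -0.08 and 0.08 m and y of wad2 in the frame of bin between -0.08 and 0.08 m and x of wad3 in the frame of bin between -0.08 and 0.08 m and y of wad3 in the frame of bin between -0.08 and 0.08 m and value of joint door below 0.022 rad); the robot touches nothing.
It fails at once if one of the other things on the table is pushed more than 50 mm away (distance of any of ink_can, brush_jar, tape_roll, scraper, wash_bottle from where it was at the start of the episode above 0.05 m).
Of block_red, block_black, block_green only 2 to 3 are there at a start; the rules pass over those that are not, and their reading is None.
Of wad0, wad1, wad2, wad3 only 3 to 4 are there at a start; the rules pass over those that are not, and their reading is None.
At some moment in a run one of block_red, block_black, block_green, wad0, wad1, wad2, wad3 may be knocked a few centimetres aside while the robot is not near it.
Once in a run the grip may slacken for a moment while it holds something.
It also fails if it takes over 210 s, if anything falls off the work surface, if the arm or the gripper's body presses on something with over 40 N, if the wrist force passes 120 N, or if a joint passes its speed limit or range.

## Working session

There is one attempt and no reset: what is moved stays moved. The work goes in short steps, Python scripts to look and compute and a tool call to move; the robot and the scene stay as the last step left them, time stands still between calls to the robot, and variables do not carry over. Pictures are saved under pics/ and viewed, at most 14 in all, crops included, and the job is handed in when it is done.

Besides the shell and the picture viewer there is one more tool, called as name(argument=value, ...) on one line, values as JSON. move_arm: Moves the arm, as the interface text tells. Its arguments: {"type":"object","properties":{"series":{"type":"array"},"grip_force":{"type":"number"}},"required":["series"]}

```bash
mkdir -p pics; ls
python3 - <<'E'
from workcell import *
import cv2
for n in("top","scene"):
    im=read_camera(n); cv2.imwrite(f"pics/{n}0.png",im[:,:,::-1])
    c=calibration(n); print(n,c)
print(read_state())
E
```

```text
pics
top {'camera_matrix': array([[466.97453058,   0.        , 314.89178471],
       [  0.        , 466.97453058, 209.20253926],
       [  0.        ,   0.        ,   1.        ]]), 'rvec': array([ 2.12613496, -2.11793161,  0.13993453]), 'tvec': array([0.01699637, 0.59170241, 1.13150642])}
scene {'camera_matrix': array([[410.42172228,   0.        , 314.32809075],
       [  0.        , 410.42172228, 195.63051058],
       [  0.        ,   0.        ,   1.        ]]), 'rvec': array([ 1.44239623,  2.1941546 , -0.83396398]), 'tvec': array([ 0.21950653, -0.38064523,  1.71728964])}
{'time': 0.1, 'q': array([ 1.26205705e+00,  2.64700553e-01,  1.60524679e+00, -1.01710979e-06,
        1.27374355e+00, -3.68958101e-02]), 'joint_vel': array([ 0.00015445, -0.00156126, -0.00400885, -0.00065292, -0.00124099,
       -0.0009422 ]), 'joint_torque': array([ 9.49440546e-04, -5.16713226e+01, -3.68586302e+01,  5.25809617e-05,
        6.53111390e-03,  1.21113368e-05]), 'tool_pos': array([0.18104059, 0.64958087, 0.23806616]), 'tcp_rot': array([-0.42564766, -3.11225915,  0.0032467 ]), 'wrist_force': array([-0.51524089,  0.13488893, -0.45980685]), 'torque': array([0.0268938 , 0.01844469, 0.03037477]), 'grip_force': 0.0, 'width': 1.0014452511291403}
```

View pics/top0.png

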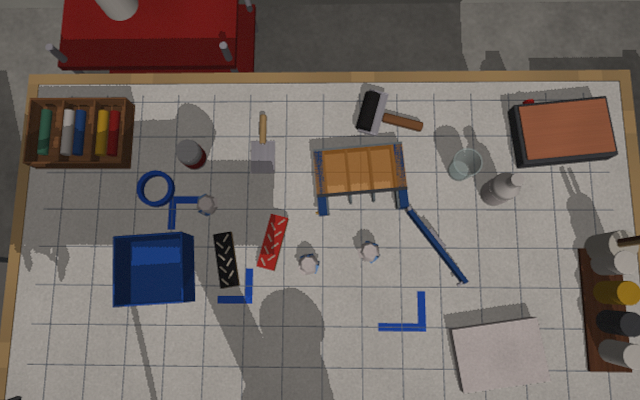

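View pics/scene0.png

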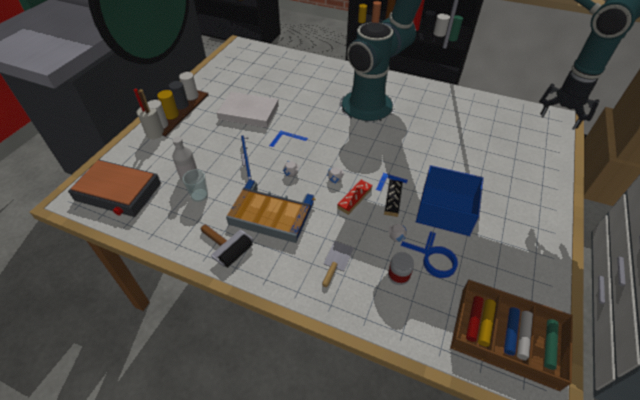

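The top view shows the box at about (360,175) with its mouth facing down (towards the robot) and its door from (405,206) to (465,282). Red block at (272,242), black block at (226,260), wads at (206,204), (308,263) and (370,251), and the bin at (153,269). No green block is visible.

```bash
cat > h.py <<'E'
from workcell import *
import cv2, numpy as np
from scipy.spatial.transform import Rotation as R
np.set_printoptions(precision=4,suppress=True)
def ray(c,px,z):
    K=c["camera_matrix"];Rm=cv2.Rodrigues(c["rvec"])[0];C=-Rm.T@c["tvec"]
    px=np.atleast_2d(np.array(px,float)); d=np.c_[px,np.ones(len(px))]@np.linalg.inv(K).T@Rm
    return (C+d*((z-C[2])/d[:,2])[:,None])[:,:2]
def proj(c,P):
    return cv2.projectPoints(np.atleast_2d(np.array(P,float)),c["rvec"],c["tvec"],c["camera_matrix"],None)[0][:,0]
def rect(c,mask,z):
    """min-area rectangle of the largest contour cast to height z: centre, long-axis angle, sizes"""
    cs=max(cv2.findContours(mask.astype(np.uint8),0,1)[0],key=cv2.contourArea)
    p=ray(c,cs[:,0,:],z)
    (x,y),(w,h),a=cv2.minAreaRect((p*1000).astype(np.float32))
    if w<h: w,h,a=h,w,a+90
    return np.array([x,y])/1000,(a+90)%180-90,(w,h)
E
python3 - <<'E'
from h import *
im=cv2.imread("pics/top0.png");c=calibration("top")
cv2.imwrite("pics/crop0.png",cv2.resize(im[130:310,100:480],None,fx=2,fy=2,interpolation=cv2.INTER_CUBIC))
hsv=cv2.cvtColor(im,cv2.COLOR_BGR2HSV);H,S,V=cv2.split(hsv)
def roi(m,x0,y0,x1,y1):
    o=np.zeros_like(m);o[y0:y1,x0:x1]=m[y0:y1,x0:x1];return o
k=np.ones((5,5),np.uint8)
red=roi(((H<8)|(H>172))&(S>130),240,205,300,280).astype(np.uint8); red=cv2.morphologyEx(red,cv2.MORPH_CLOSE,k)
print("red",rect(c,red,.024))
blk=roi((V<60),205,225,245,295).astype(np.uint8);blk=cv2.morphologyEx(blk,cv2.MORPH_CLOSE,k)
print("blk",rect(c,blk,.024))
amb=roi((H>8)&(H<25)&(S>100),300,135,420,200).astype(np.uint8);amb=cv2.morphologyEx(amb,cv2.MORPH_CLOSE,k)
print("amb",rect(c,amb,.04))
blu=roi((H>95)&(H<125)&(S>110)&(V>30),400,200,475,290);print("door",rect(c,blu,.038))
blu=roi((H>95)&(H<125)&(S>110)&(V>30),105,225,200,310);print("bin",rect(c,blu,.1))
for w in((206,204),(308,263),(370,251)):print("wad",ray(c,w,.022))
for w in((322,210),(405,205)):print("dry",ray(c,w,.04))
E
```

```text
red (array([0.5121, 0.1289]), -14.285224914550781, (138.0094757080078, 46.05684280395508))
blk (array([0.466 , 0.2471]), 10.197092056274414, (139.2659912109375, 47.713294982910156))
amb (array([ 0.6995, -0.0936]), -84.84684610366821, (229.66513061523438, 113.62660217285156))
door (array([ 0.501 , -0.2851]), 36.48714065551758, (223.44180297851562, 16.567161560058594))
bin (array([0.4398, 0.4037]), -85.75503349304199, (194.9713592529297, 167.906494140625))
wad [[0.6094 0.3044]]
wad [[0.4576 0.0367]]
wad [[ 0.4887 -0.1205]]
dry [[0.591  0.0015]]
dry [[ 0.6041 -0.2088]]
```

View pics/crop0.png

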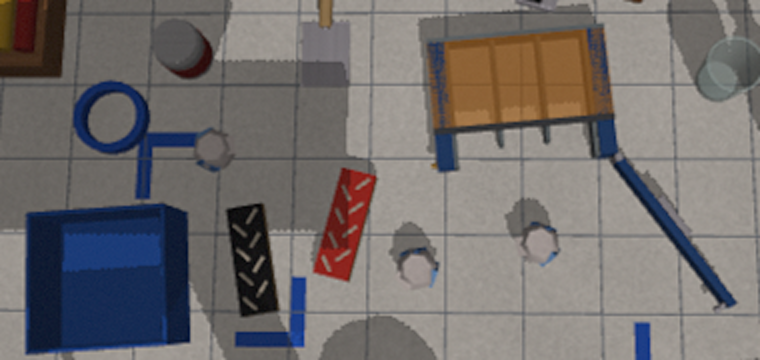

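The crop shows the housing and pillar front corners at (438,171), (458,169), (596,157) and (616,155), and the back corners at (430,42) and (604,25). It also shows the bin rim and three wads.

```bash
cat >> h.py <<'E'
BOX=None
try: BOX=np.load("box.npy")   # x,y,yaw(rad)
except Exception: pass
def w2b(p):
    d=np.atleast_2d(p)-BOX[:2];c,s=np.cos(BOX[2]),np.sin(BOX[2]);return d@np.array([[c,-s],[s,c]])
def b2w(p):
    c,s=np.cos(BOX[2]),np.sin(BOX[2]);return np.atleast_2d(p)@np.array([[c,s],[-s,c]])+BOX[:2]
def tool():
    s=read_state();Rm=R.from_rotvec(s["tcp_rot"]).as_matrix()
    yaw=np.degrees(np.arctan2(Rm[1,1],Rm[0,1]))-90   # world heading of tool y minus 90
    return s["tool_pos"],yaw,Rm
def plan(*wps):
    """wps: (x,y,z,yaw deg of tool, world). Prints tool-frame shift cm + turn about tool z for each leg, done from exact pose."""
    p,yaw,Rm=tool()
    print("now",p,"yaw",round(yaw,2),"tilt",np.degrees(np.arccos(-Rm[2,2])).round(2))
    for x,y,z,t in wps:
        d=np.array([x,y,z])-p;a=np.radians(yaw)
        # tool x = -(cos a, sin a), tool y = (-sin a, cos a), tool z = down
        sx=-(np.cos(a)*d[0]+np.sin(a)*d[1]);sy=-np.sin(a)*d[0]+np.cos(a)*d[1]
        print("shift cm",np.round([sx*100,sy*100,-d[2]*100],2),"turn z",round(-(t-yaw),1))
        p=np.array([x,y,z]);yaw=t
E
python3 - <<'E'
from h import *
c=calibration("top")
cr=np.array([(438,171),(616,155),(604,25),(430,42)])/2+[100,130]
p=ray(c,cr,.04);model=np.array([[0,.115],[0,-.115],[.171,-.115],[.171,.115]])
M=cv2.estimateAffinePartial2D(model,p)[0]
print(p,"scale",np.hypot(*M[:,0]))
yaw=np.arctan2(M[1,0],M[0,0]);cen=p.mean(0);m=model.mean(0)
o=cen-np.array([[np.cos(yaw),-np.sin(yaw)],[np.sin(yaw),np.cos(yaw)]])@m
import h
np.save("box.npy",[*o,yaw]);h.BOX=np.load("box.npy");print("box",o,np.degrees(yaw))
print("model resid mm",(h.w2b(p)-model)*1000)
hn=(np.array([615,156])/2+[100,130]);fe=(np.array([732,302])/2+[100,130])
e=h.w2b(ray(c,[hn,fe],.038))*1000;print("door hinge,edge in box",e)
for w in((206,204.5),(309,264),(370,252)):
    q=ray(c,w,.03);print("wad",q,h.w2b(q))
plan((.612,.302,.15,np.degrees(yaw)))
E
```

```text
Traceback (most recent call last):
cv2.error: OpenCV(4.12.0) /io/opencv/modules/calib3d/src/ptsetreg.cpp:1108: error: (-215:Assertion failed) count >= 0 && to.checkVector(2) == count in function 'estimateAffinePartial2D'
```

Run:
```python
from h import *
c=calibration("top")
cr=np.array([(438,171),(616,155),(604,25),(430,42)])/2+[100,130]
p=ray(c,cr,.04);model=np.array([[0,.115],[0,-.115],[.171,-.115],[.171,.115]])
M=cv2.estimateAffinePartial2D(np.float32(model),np.ascontiguousarray(p,np.float32))[0]
print(p,"scale",np.hypot(*M[:,0]))
yaw=np.arctan2(M[1,0],M[0,0]);cen=p.mean(0);m=model.mean(0)
o=cen-np.array([[np.cos(yaw),-np.sin(yaw)],[np.sin(yaw),np.cos(yaw)]])@m
import h
np.save("box.npy",[*o,yaw]);h.BOX=np.load("box.npy");print("box",o,np.degrees(yaw))
print("model resid mm",(h.w2b(p)-model)*1000)
hn=(np.array([615,156])/2+[100,130]);fe=(np.array([732,302])/2+[100,130])
e=h.w2b(ray(c,[hn,fe],.038))*1000;print("door hinge,edge in box",e)
for w in((206,204.5),(309,264),(370,252)):
    q=ray(c,w,.03);print("wad",q,h.w2b(q))
plan((.612,.302,.15,np.degrees(yaw)))
```

```text
[[ 0.5769  0.009 ]
 [ 0.5977 -0.2162]
 [ 0.7685 -0.2052]
 [ 0.7463  0.0203]] scale 0.988711129314591
box [ 0.5872 -0.1053] 4.842919403575944
model resid mm [[-0.63   -0.268 ]
 [ 1.1486  3.5251]
 [ 1.273   0.121 ]
 [-1.7916 -3.3781]]
door hinge,edge in box [[   0.2823 -110.4427]
 [-192.8791 -233.1627]]
wad [[0.6067 0.3022]] [[0.0538 0.4044]]
wad [[0.4547 0.0338]] [[-0.1202  0.1498]]
wad [[ 0.4856 -0.1198]] [[-0.1025 -0.0059]]
now [0.181  0.6496 0.2381] yaw -15.58 tilt 0.12
shift cm [-50.85 -21.91   8.81] turn z -20.4
```

move_arm(series=[8.5,0,0,0,0,0,-10.2,8.5,0,0,0,0,0,-10.2,8.5,-4.4,-4.25,0,0,0,0,8.5,-4.4,-4.25,0,0,0,0,8.5,-4.4,-4.25,0,0,0,0], grip_force=30)

```text
time: 0.72
tool_pos: [0.3243, 0.5329, 0.2387]
tcp_rot: [0.134, -3.138, 0.001]
wrist_force: [0.6, -0.2, 0.3]
width: 0.993
grip_force: 0.0
```

move_arm(series=[8.5,-4.4,-4.25,0,0,0,0,8.5,-4.4,-4.25,0,0,0,0,8.5,-4.4,-4.25,0,0,0,0,8.5,-4.4,-4.25,0,0,0,0,8.5,-4.4,-4.25,0,0,0,0])

```text
time: 1.35
tool_pos: [0.5616, 0.3395, 0.2388]
tcp_rot: [0.132, -3.138, 0.0]
wrist_force: [0.5, 0.7, 0.2]
width: 0.999
grip_force: 0.0
```

move_arm(series=[8.5,-4.4,-4.25,0,0,0,0,8.5,0,0,5,0,0,0,8.5,0,0,3.5,0,0,0,8.5,0,0,0,0,0,0])

```text
time: 1.85
tool_pos: [0.6049, 0.3006, 0.1493]
tcp_rot: [0.131, -3.13, 0.005]
wrist_force: [0.3, -1.5, -1.1]
width: 0.994
grip_force: 0.0
```

Run:
```python
from h import *
im=read_camera("wrist");cv2.imwrite("pics/w0.png",im[:,:,::-1]);c=calibration("wrist")
print(proj(c,[.607,.302,.03]),proj(c,[.607,.302,0]))
plan((.607,.302,.012,4.84))
```

```text
[[316.6529 199.0679]] [[316.7765 190.2629]]
now [0.6067 0.3017 0.1523] yaw 4.82 tilt 0.25
shift cm [-0.04  0.02 14.03] turn z -0.0
```

View pics/w0.png

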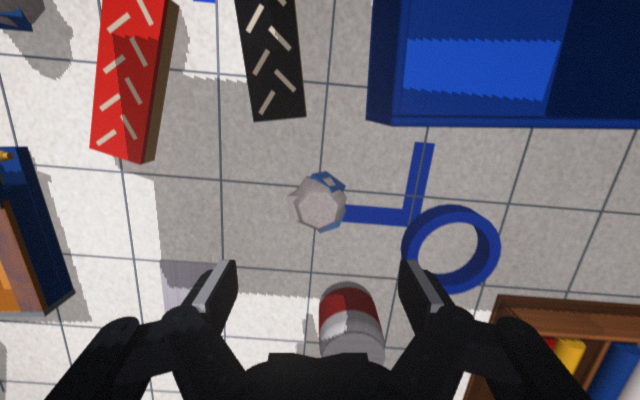

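The wrist view shows wad0 at (319,202), within about 2 px of where I predicted. The tape roll at (450,250) is close, so I'll open a bit less.

move_arm(series=[7.2,0,0,5,0,0,0,7.2,0,0,5,0,0,0,7.2,0,0,4,0,0,0,7.2,0,0,0,0,0,0,3,0,0,0,0,0,0], grip_force=30)

```text
time: 2.52
tool_pos: [0.6102, 0.3037, 0.0174]
tcp_rot: [-0.133, 3.135, 0.003]
wrist_force: [0.9, 1.3, 1.0]
width: 0.646
grip_force: 0.0
```

move_arm(series=[3,0,0,0,0,0,0,3,0,0,0,0,0,0,3,0,0,-6,0,0,0,3,0,0,-6,0,0,0,3,0,0,-6,0,0,0])

```text
time: 3.15
tool_pos: [0.608, 0.3023, 0.1972]
tcp_rot: [-0.132, 3.138, 0.001]
wrist_force: [0.8, 1.2, -0.2]
width: 0.599
grip_force: 31.6
```

move_arm(series=[3,4.1,4.15,0,0,0,0,3,4.1,4.15,0,0,0,0,3,4.1,4.15,0,0,0,0,3,0,0,0,0,0,0])

```text
time: 3.65
tool_pos: [0.4719, 0.4186, 0.1955]
tcp_rot: [-0.14, 3.138, 0.002]
wrist_force: [0.2, -0.5, -0.7]
width: 0.603
grip_force: 31.6
```

Run:
```python
from h import *
plan((.475,.416,.11,4.84))
im=read_camera("top")[:,:,::-1];cv2.imwrite("pics/t1.png",im)
im2=read_camera("wrist")[:,:,::-1];print(read_state()["width"],read_state()["grip_force"])
cv2.imwrite("pics/m1.png",np.hstack([cv2.resize(im[100:330,100:480],(440,266)),cv2.resize(im2,(360,225))[:225].copy() if 0 else cv2.copyMakeBorder(cv2.resize(im2,(360,225)),0,41,0,0,0)]))
```

```text
now [0.4719 0.4186 0.1955] yaw 5.11 tilt 0.09
shift cm [-0.28 -0.29  8.55] turn z 0.3
0.5994856736953779 31.56408190727234
```

View pics/m1.png

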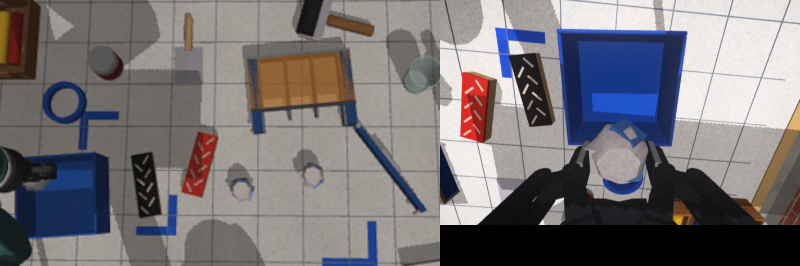

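Run:
```python
from h import *
c=calibration("top")
print(ray(c,[(113,236),(113,306)],.1), proj(c,[[.44,.416,.1],[.475,.416,.19],[.44,.331,0],[.44,.331,.1],[.44,.501,.1]]))
im=cv2.imread("pics/m1.png");w=calibration("wrist")
# wrist view rim far corners, near corners (crop scale 360/640)
q=(np.array([(558,31),(686,33),(672,144),(569,144)])-[440,0])*640/360
print(ray(w,q,.1))
```

```text
[[0.5167 0.5071]
 [0.3504 0.4942]] [[148.1018 268.0365]
 [133.5478 250.5765]
 [195.18   269.6704]
 [183.2937 268.2239]
 [113.0782 267.85  ]]
[[0.3641 0.3297]
 [0.352  0.4947]
 [0.514  0.5085]
 [0.5286 0.3415]]
```

Measured at rim height, the bin centre is about (0.44, 0.418), so the drop spot is good. Next I drop wad0 and go for wad1.

move_arm(series=[3,-0.2,-0.2,4,0,0,0,3,0,0,4,0,0,0,7,0,0,0,0,0,0,7,0,0,0,0,0,0,7,0,0,-5,0,0,0])

```text
time: 4.38
tool_pos: [0.4759, 0.4124, 0.1624]
tcp_rot: [0.131, -3.134, 0.006]
wrist_force: [-0.5, 0.8, 0.3]
width: 0.822
grip_force: 0.0
```

move_arm(series=[7,0,0,-4,0,0,0,7,0.7,-5.45,0,0,0,0,7,0.7,-5.45,0,0,0,0,7,0.7,-5.45,0,0,0,0,8.5,0.7,-5.45,0,0,0,0])

```text
time: 5.0
tool_pos: [0.4692, 0.1934, 0.2077]
tcp_rot: [-0.132, 3.133, 0.002]
wrist_force: [0.9, -0.6, 1.2]
width: 0.989
grip_force: 0.0
```

move_arm(series=[8.5,0.7,-5.45,0,0,0,0,8.5,0.7,-5.45,0,0,0,0,8.5,0.7,-5.45,0,0,0,0,8.5,0,0,4,0,0,0,8.5,0,0,0,0,0,0])

```text
time: 5.62
tool_pos: [0.4593, 0.029, 0.1642]
tcp_rot: [0.129, -3.137, -0.0]
wrist_force: [-1.0, -0.9, -0.6]
width: 0.994
grip_force: 0.0
```

Run:
```python
from h import *
c=calibration("wrist");im=read_camera("wrist")[:,:,::-1];cv2.imwrite("pics/w2.png",im)
t=read_camera("top")[:,:,::-1];cv2.imwrite("pics/t2.png",t)
print(proj(c,[.4547,.0338,.03]),proj(c,[.4856,-.1198,.03]))
plan((.4547,.0338,.012,4.84))
```

```text
[[321.4763 190.6268]] [[166.7308 207.8529]]
now [0.4614 0.0301 0.1663] yaw 4.83 tilt 0.14
shift cm [ 0.64  0.43 15.43] turn z -0.0
```

View pics/w2.png

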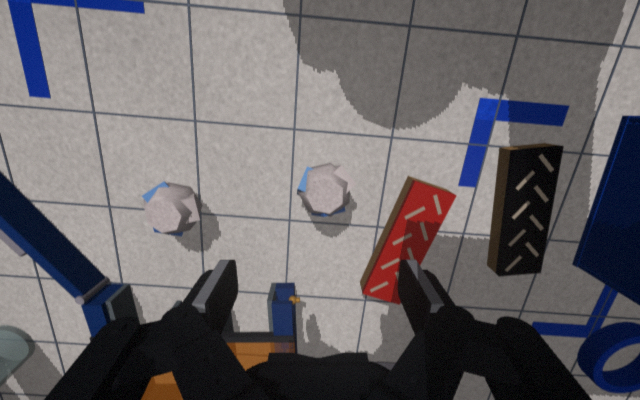

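Wad1 is at (324,190) and wad2 at (170,208), both within 3 px of prediction. Picking wad1.

move_arm(series=[8.5,0.6,0.5,5,0,0,0,8.5,0,0,5,0,0,0,8.5,0,0,5.4,0,0,0,8.5,0,0,0,0,0,0,3,0,0,0,0,0,0], grip_force=30)

```text
time: 6.35
tool_pos: [0.4565, 0.0351, 0.0128]
tcp_rot: [-0.134, 3.135, -0.0]
wrist_force: [0.7, -0.8, 0.9]
width: 0.809
grip_force: 0.0
```

move_arm(series=[3,0,0,0,0,0,0,3,0,0,0,0,0,0,3,0,0,-6,0,0,0,3,0,0,-6,0,0,0,3,0,0,-6,0,0,0])

```text
time: 6.98
tool_pos: [0.4544, 0.0345, 0.1941]
tcp_rot: [-0.132, 3.135, -0.0]
wrist_force: [0.8, -0.1, -0.2]
width: 0.606
grip_force: 31.7
```

Run:
```python
from h import *
print(read_state()["width"],read_state()["grip_force"]);plan((.405,.40,.19,4.84),(.405,.40,.11,4.84))
```

```text
0.6059882325584092 31.67146325111389
now [0.4544 0.0345 0.1941] yaw 4.82 tilt 0.2
shift cm [ 1.84 36.84  0.41] turn z -0.0
shift cm [-0.  0.  8.] turn z -0.0
```

move_arm(series=[3,0.25,5.25,0,0,0,0,3,0.25,5.25,0,0,0,0,3,0.25,5.25,0,0,0,0,3,0.25,5.25,0,0,0,0,3,0.25,5.25,0,0,0,0])

```text
time: 7.6
tool_pos: [0.4196, 0.297, 0.1927]
tcp_rot: [-0.132, 3.135, 0.003]
wrist_force: [0.5, 0.0, 0.7]
width: 0.597
grip_force: 31.6
```

move_arm(series=[3,0.25,5.25,0,0,0,0,3,0.25,5.25,0,0,0,0,3,0,0,4,0,0,0,3,0,0,4,0,0,0,3,0,0,0,0,0,0])

```text
time: 8.22
tool_pos: [0.4035, 0.3976, 0.1084]
tcp_rot: [0.133, -3.134, 0.006]
wrist_force: [-0.6, -0.1, -0.3]
width: 0.599
grip_force: 31.7
```

move_arm(series=[7,0,0,0,0,0,0,7,0,0,0,0,0,0,7,0,0,-5,0,0,0,7,0,0,-4,0,0,0,7,-0.4,-5.2,0,0,0,0])

```text
time: 8.85
tool_pos: [0.4175, 0.3518, 0.2077]
tcp_rot: [-0.137, 3.127, 0.013]
wrist_force: [0.6, -0.1, 0.0]
width: 0.816
grip_force: 0.0
```

move_arm(series=[8.5,-0.4,-5.2,0,0,0,0,8.5,-0.4,-5.2,0,0,0,0,8.5,-0.4,-5.2,0,0,0,0,8.5,-0.4,-5.2,0,0,0,0,8.5,-0.4,-5.2,0,0,0,0])

```text
time: 9.48
tool_pos: [0.4569, 0.0887, 0.2026]
tcp_rot: [-0.132, 3.134, 0.001]
wrist_force: [1.2, -0.1, -0.2]
width: 0.996
grip_force: 0.0
```

move_arm(series=[8.5,-0.4,-5.2,0,0,0,0,8.5,-0.4,-5.2,0,0,0,0,8.5,-0.4,-5.2,0,0,0,0,8.5,-0.4,-5.2,3,0,0,0,8.5,0,0,0,0,0,0])

```text
time: 10.1
tool_pos: [0.4888, -0.1188, 0.1701]
tcp_rot: [0.124, -3.138, 0.001]
wrist_force: [-0.6, 0.3, 0.1]
width: 0.997
grip_force: 0.0
```

Run:
```python
from h import *
c=calibration("wrist");im=read_camera("wrist")[:,:,::-1];cv2.imwrite("pics/w3.png",im)
t=read_camera("top")[:,:,::-1];cv2.imwrite("pics/t3.png",t)
cv2.imwrite("pics/m3.png",np.vstack([im[:200],cv2.resize(t[130:330,100:480],(640,337))]))
print(proj(c,[.4856,-.1185,.03]))
plan((.4856,-.1185,.012,4.84))
```

```text
[[316.8486 189.8088]]
now [ 0.4896 -0.1162  0.1714] yaw 4.7 tilt 0.08
shift cm [ 0.42 -0.2  15.94] turn z -0.1
```

View pics/m3.png

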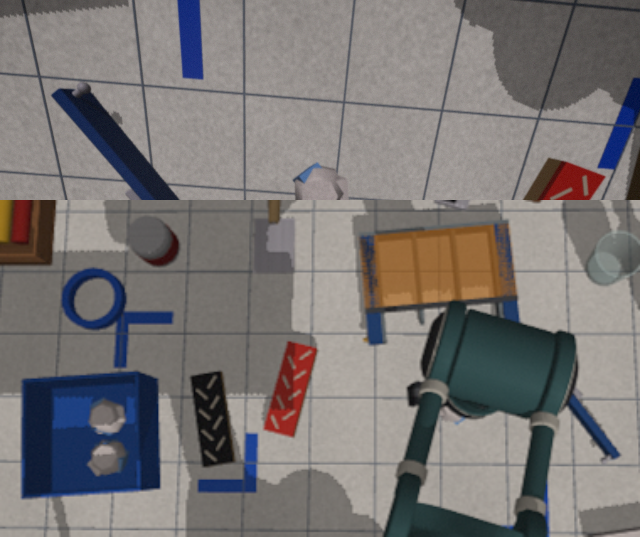

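Both wads are in the bin, and wad2 is at (320,185) in the wrist view. Picking it.

move_arm(series=[8.5,0.4,-0.1,5,0,0,0,8.5,0,0,5,0,0,0,8.5,0,0,5.9,0,0,0,8.5,0,0,0,0,0,0,3,0,0,0,0,0,0], grip_force=30)

```text
time: 10.82
tool_pos: [0.4874, -0.1166, 0.0136]
tcp_rot: [-0.134, 3.136, -0.001]
wrist_force: [0.8, -0.2, 0.5]
width: 0.81
grip_force: 0.0
```

move_arm(series=[3,0,0,0,0,0,0,3,0,0,0,0,0,0,3,0,0,-6,0,0,0,3,0,0,-6,0,0,0,3,0,0,-6,0,0,0])

```text
time: 11.45
tool_pos: [0.4857, -0.117, 0.1951]
tcp_rot: [-0.132, 3.136, -0.002]
wrist_force: [0.7, -0.3, 0.3]
width: 0.604
grip_force: 31.7
```

move_arm(series=[3,0,5.6,0,0,0,0,3,0,5.6,0,0,0,0,3,0,5.6,0,0,0,0,3,0,5.6,0,0,0,0,3,0,5.6,0,0,0,0])

```text
time: 12.08
tool_pos: [0.4621, 0.164, 0.1936]
tcp_rot: [-0.132, 3.135, 0.001]
wrist_force: [0.2, -0.0, -1.2]
width: 0.599
grip_force: 31.6
```

move_arm(series=[3,0,5.6,0,0,0,0,3,0,5.6,0,0,0,0,3,0,5.6,0,0,0,0,3,0,5.6,0,0,0,0,3,0,5.3,0,0,0,0])

```text
time: 12.7
tool_pos: [0.4385, 0.4405, 0.1936]
tcp_rot: [-0.133, 3.136, 0.003]
wrist_force: [1.9, 0.1, -0.7]
width: 0.598
grip_force: 31.6
```

Run:
```python
from h import *
plan((.44,.437,.105,4.84)); print(read_state()["width"])
```

```text
now [0.4385 0.4405 0.1936] yaw 4.85 tilt 0.2
shift cm [-0.12 -0.36  8.86] turn z 0.0
0.5984172290060129
```

move_arm(series=[3,-0.1,-0.4,4.5,0,0,0,3,0,0,4.3,0,0,0,6.5,0,0,0,0,0,0,6.5,0,0,0,0,0,0,6.5,0,0,-5,0,0,0])

```text
time: 13.32
tool_pos: [0.4385, 0.4327, 0.1524]
tcp_rot: [0.131, -3.135, 0.005]
wrist_force: [0.9, 1.1, 0.8]
width: 0.76
grip_force: 0.0
```

move_arm(series=[6.5,0,0,-4,0,0,0,6.5,0.1,-5.9,0,0,0,0,6.5,0.1,-5.9,0,0,0,0,6.5,0.1,-5.9,0,0,0,0,7,0.1,-5.9,0,0,0,0])

```text
time: 13.95
tool_pos: [0.4575, 0.1975, 0.1973]
tcp_rot: [-0.132, 3.132, 0.003]
wrist_force: [1.4, 0.5, -0.9]
width: 0.823
grip_force: 0.0
```

move_arm(series=[7,0.1,-5.9,0,0,0,0,7,0,0,0,0,0,9.5,7,0,0,0,0,0,9.5,7,0,0,4,0,0,0,7,0,0,0,0,0,0])

```text
time: 14.58
tool_pos: [0.4588, 0.1393, 0.1536]
tcp_rot: [-0.388, -3.116, 0.001]
wrist_force: [-0.0, -0.6, -0.1]
width: 0.818
grip_force: 0.0
```

```bash
cat >> h.py <<'E'
def redrect(im,c,lo=None):
    H,S,V=cv2.split(cv2.cvtColor(im,cv2.COLOR_BGR2HSV))
    m=(((H<8)|(H>172))&(S>130)&(V>60)).astype(np.uint8); m=cv2.morphologyEx(m,cv2.MORPH_CLOSE,np.ones((9,9),np.uint8))
    return m
E
python3 - <<'E'
from h import *
c=calibration("wrist");im=read_camera("wrist")[:,:,::-1].copy();cv2.imwrite("pics/w4.png",im)
t=read_camera("top")[:,:,::-1];cv2.imwrite("pics/t4.png",t)
print(rect(c,redrect(im,c),.024))
print(w2b([.5121,.1289]))
plan((.459,.1425,.012,-14.3))
E
```

```text
(array([0.5114, 0.1306]), -14.187370300292969, (141.16831970214844, 45.90301513671875))
[[-0.055   0.2397]]
now [0.4607 0.14   0.1556] yaw -14.18 tilt 0.17
shift cm [ 0.23  0.2  14.36] turn z 0.1
```

View pics/w4.png

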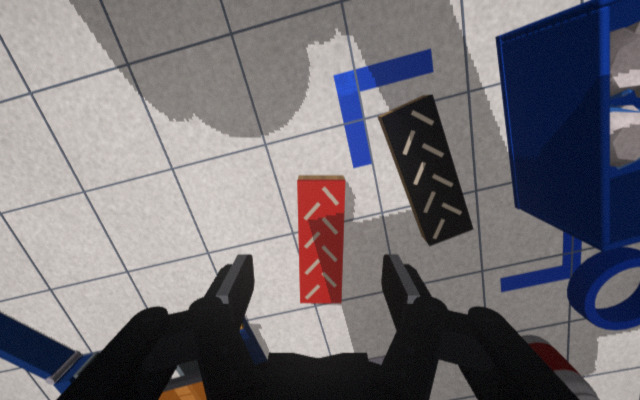

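The wrist view shows the red block upright in the image with its tail at (321,178). It measures centre (0.511, 0.131) and -14.2°. Grasping near the tail.

move_arm(series=[7,0.3,0.3,5,0,0,0,7,0,0,5,0,0,0,7,0,0,4.3,0,0,0,7,0,0,0,0,0,0,3.5,0,0,0,0,0,0], grip_force=70)

```text
time: 15.3
tool_pos: [0.4599, 0.1442, 0.0128]
tcp_rot: [0.387, 3.114, 0.002]
wrist_force: [-0.2, -0.3, 0.3]
width: 0.626
grip_force: 0.0
```

move_arm(series=[3.5,0,0,0,0,0,0,3.5,0,0,0,0,0,0,3.5,0,0,0,0,0,0,3.5,0,0,-0.5,0,0,0,3.5,0,0,0,0,0,0])

```text
time: 15.92
tool_pos: [0.4582, 0.1437, 0.0164]
tcp_rot: [0.387, 3.116, 0.001]
wrist_force: [0.5, 0.9, -1.8]
width: 0.519
grip_force: 71.4
```

Run:
```python
from h import *
c=calibration("wrist");im=read_camera("wrist")[:,:,::-1].copy()
m=redrect(im,c);print(rect(c,m,.028)); print(cv2.boundingRect(m))
yb=np.degrees(BOX[2]);s=read_state();print(s["width"],s["grip_force"])
# tool target so grip point (55 behind centre) sits in left lane: box x=-.10,y=.06 then -.016
a,b=b2w([[-.14,.06],[-.016,.06]])
plan((*a,.017,yb),(*b,.017,yb))
```

```text
(array([0.4735, 0.1409]), -15.239356994628906, (70.15409851074219, 45.7155876159668))
(272, 246, 93, 112)
0.5230077464930186 71.42808079719543
now [0.4578 0.1436 0.0159] yaw -14.17 tilt 0.06
shift cm [ -3.45 -19.84  -0.11] turn z -19.0
shift cm [-12.4  -0.   -0. ] turn z -0.0
```

move_arm(series=[3.5,0.8,0,0,0,0,-9.5,3.5,0.8,0,0,0,0,-9.5,3.5,0.6,-5,0,0,0,0,3.5,0.6,-5,0,0,0,0,3.5,0.6,-5,0,0,0,0])

```text
time: 16.6
tool_pos: [0.436, -0.0061, 0.0152]
tcp_rot: [0.134, -3.139, 0.0]
wrist_force: [-0.0, -0.3, -1.6]
width: 0.517
grip_force: 76.7
```

move_arm(series=[3.5,0,-4.6,0,0,0,0,3.5,0,0,0,0,0,0])

```text
time: 16.85
tool_pos: [0.4406, -0.0533, 0.0154]
tcp_rot: [-0.125, 3.138, -0.001]
wrist_force: [-0.5, -0.0, -1.3]
width: 0.518
grip_force: 77.0
```

Run:
```python
from h import *
c=calibration("wrist");im=read_camera("wrist")[:,:,::-1].copy();cv2.imwrite("pics/w5.png",im)
t=read_camera("top")[:,:,::-1];cv2.imwrite("pics/t5.png",t)
cv2.imwrite("pics/m5.png",np.vstack([cv2.resize(im[190:400,130:530],(800,420))]))
yb=np.degrees(BOX[2]);a,b=b2w([[-.14,.06],[-.016,.06]])
plan((*a,.017,yb),(*b,.017,yb));print(read_state()["width"])
```

```text
now [ 0.4399 -0.051   0.0151] yaw 4.72 tilt 0.05
shift cm [-0.22 -0.65 -0.19] turn z -0.1
shift cm [-12.4  -0.   -0. ] turn z -0.0
0.5149630006520203
```

View pics/m5.png

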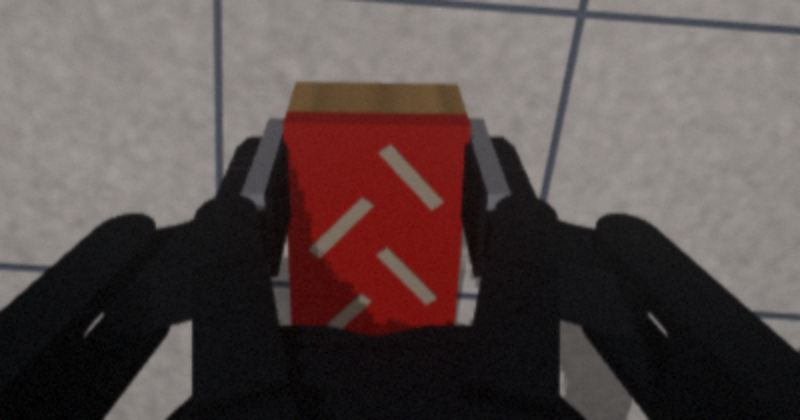

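Run:
```python
from h import *
c=calibration("top");t=cv2.imread("pics/top0.png")
big=cv2.resize(t[135:220,300:420],None,fx=6,fy=6,interpolation=cv2.INTER_CUBIC);cv2.imwrite("pics/big.png",big)
# model overlay check points: projected corners in this crop
P=b2w([[0,.115],[0,.093],[0,-.093],[0,-.115],[.171,-.115],[.171,.115],[.045,.115],[.045,-.115]])
print(((proj(c,np.c_[P,[.04]*8])-[300,135])*6+2.5).round(0))
W=b2w([[.025,.03],[.025,-.03]]);print(((proj(c,np.c_[W,[.034]*2])-[300,135])*6+2.5).round(0))
```

```text
[[116. 484.]
 [168. 480.]
 [607. 444.]
 [659. 439.]
 [615.  50.]
 [ 84.  95.]
 [107. 380.]
 [647. 335.]]
[[310. 412.]
 [451. 401.]]
```

View pics/big.png

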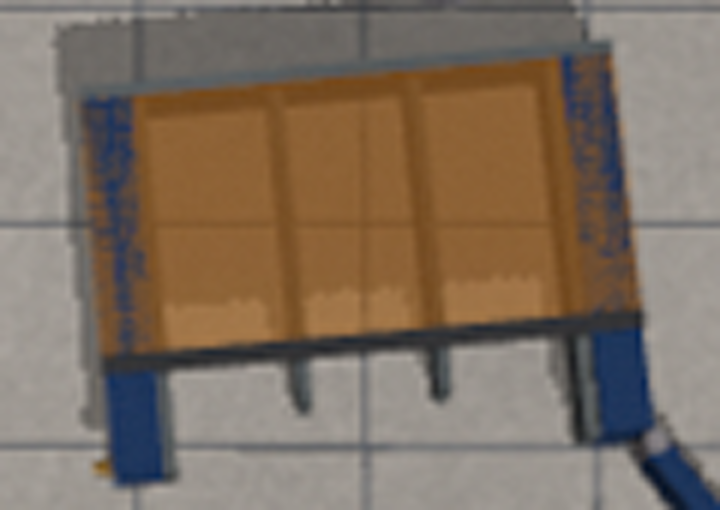

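Run:
```python
from h import *
def T(Rm,t): M=np.eye(4);M[:3,:3]=Rm;M[:3,3]=t;return M
p,y,Rm=tool();c=calibration("wrist")
X=T(cv2.Rodrigues(c["rvec"])[0],c["tvec"])@T(Rm,p)   # tool->cam
def cal(p,yaw):
    a=np.radians(yaw);Rt=np.array([[-np.cos(a),-np.sin(a),0],[-np.sin(a),np.cos(a),0],[0,0,-1]])
    M=X@np.linalg.inv(T(Rt,p));return dict(camera_matrix=c["camera_matrix"],rvec=cv2.Rodrigues(M[:3,:3])[0],tvec=M[:3,3])
w=cal([.4614,.0301,.1663],4.83)
im=cv2.imread("pics/w2.png");H,S,V=cv2.split(cv2.cvtColor(im,cv2.COLOR_BGR2HSV))
m=(H>100)&(H<125)&(S>110)&(V>40)
for r in range(278,336,6):
    xs=np.where(m[r,262:305])[0]+262
    if len(xs)>3: print(r,xs[0],xs[-1],w2b(ray(w,[(xs[0]-.5,r),(xs[-1]+.5,r)],.04)).ravel())
cs=np.where(m[265:345,275:293].sum(1)>6)[0]+265;print("rows",cs[0],cs[-1],w2b(ray(w,(284,cs[0]-.5),.04)))
cv2.imwrite("pics/z.png",cv2.resize(im[260:400,130:330],(800,560),interpolation=cv2.INTER_CUBIC))
P=b2w([[0,.115],[0,.093],[.045,.115],[.025,.03],[0.025,-.03],[0,-.093],[.045,0]])
print((proj(w,np.c_[P,[.04,.04,.04,.034,.034,.04,.042]])-[130,260])*4)
```

```text
284 276 293 [-0.0154  0.1016 -0.0154  0.121 ]
290 276 293 [-0.0078  0.1013 -0.0078  0.1208]
296 276 288 [-0.      0.1009 -0.      0.1151]
302 272 290 [0.0079 0.0961 0.0079 0.1171]
308 272 293 [0.0159 0.0957 0.0159 0.1202]
314 272 292 [0.024  0.0953 0.024  0.1189]
320 273 292 [0.0323 0.096  0.0323 0.1186]
326 273 292 [0.0408 0.0956 0.0407 0.1184]
332 274 292 [0.0493 0.0963 0.0493 0.1182]
rows 284 335 [[-0.016   0.1108]]
[[ 633.4618  144.0879]
 [ 553.0366  144.0199]
 [ 638.545   275.9421]
 [ 340.7575  203.9659]
 [ 130.6979  203.7901]
 [-126.9901  143.4452]
 [ 234.0081  280.8284]]
```

View pics/z.png

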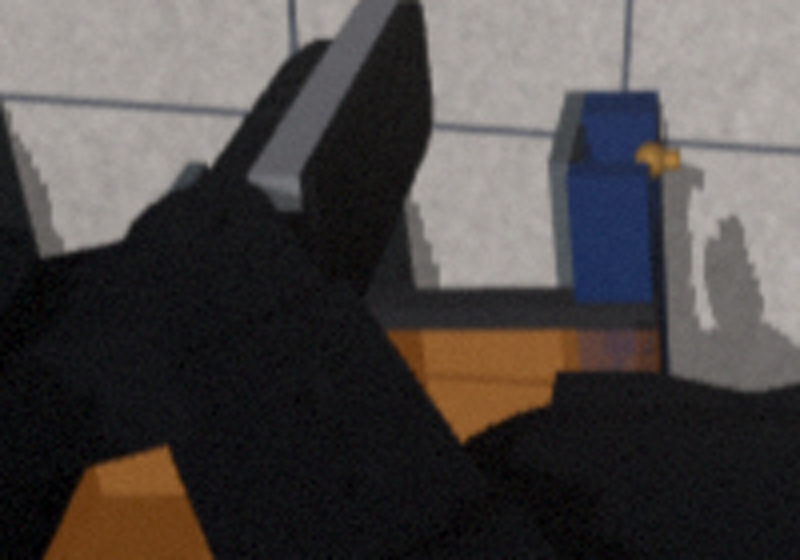

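Run:
```python
from h import *
def T(Rm,t): M=np.eye(4);M[:3,:3]=Rm;M[:3,3]=t;return M
p,y,Rm=tool();c=calibration("wrist")
X=T(cv2.Rodrigues(c["rvec"])[0],c["tvec"])@T(Rm,p)
print("tool->cam t",X[:3,3],R.from_matrix(X[:3,:3]).as_euler("xyz",degrees=True))
def cal(p,yaw):
    a=np.radians(yaw);Rt=np.array([[-np.cos(a),-np.sin(a),0],[-np.sin(a),np.cos(a),0],[0,0,-1]])
    M=X@np.linalg.inv(T(Rt,p));return dict(camera_matrix=c["camera_matrix"],rvec=cv2.Rodrigues(M[:3,:3])[0],tvec=M[:3,3])
w=cal([.4614,.0301,.1663],4.83)
print(proj(w,[.4547,.0338,.03]),proj(w,[.4856,-.1198,.03]),"want 321.5 190.6 / 166.7 207.9")
z2=lambda u,v:(u/4+130,v/4+260)
print("front base z0",w2b(ray(w,[z2(592,92),z2(660,92)],0.)))
print("front top z40",w2b(ray(w,[z2(570,168),z2(650,173)],.04)))
print("cover edge",w2b(ray(w,[z2(500,291)],.042)))
print("inner wall base z0",w2b(ray(w,[z2(565,92)],0.)),"z34",w2b(ray(w,[z2(552,160)],.034)))
# red block in t4-like: top0 versus wrist on w2
m=redrect(cv2.imread("pics/w2.png"),w);print(rect(w,m,.024))
```

```text
tool->cam t [-0.0013  0.0352  0.1555] [  0.0136  19.0206 -89.9321]
[[320.5032 187.7067]] [[166.3445 204.556 ]] want 321.5 190.6 / 166.7 207.9
front base z0 [[0.011  0.0979]
 [0.011  0.119 ]]
front top z40 [[0.0079 0.0972]
 [0.0095 0.1193]]
cover edge [[0.0486 0.0755]]
inner wall base z0 [[0.011  0.0896]] z34 [[0.0099 0.0912]]
(array([0.515 , 0.1316]), -13.823295593261719, (143.16964721679688, 48.81829071044922))
```

I'm setting the block down here so the wrist camera can measure block and mouth together.

move_arm(series=[3.5,0,0,0.3,0,0,0,3.5,0,0,0,0,0,0,7,0,0,0,0,0,0,7,0,0,0,0,0,0,7,0,0,-6,0,0,0])

```text
time: 17.58
tool_pos: [0.4351, -0.0491, 0.0678]
tcp_rot: [0.134, -3.126, -0.004]
wrist_force: [0.8, 0.5, -0.5]
width: 0.817
grip_force: 0.0
```

move_arm(series=[7,0,0,-6,0,0,0,7,0,0,-6,0,0,0,7,-5,0,-3,0,0,0,7,-5,0,0,0,0,0,7,-5,-1.7,0,0,0,0])

```text
time: 18.2
tool_pos: [0.593, -0.0535, 0.223]
tcp_rot: [-0.136, 3.137, 0.0]
wrist_force: [0.4, 0.6, 0.7]
width: 0.816
grip_force: 0.0
```

move_arm(series=[7,-5,-1.7,0,0,0,0,7,0,-1.7,0,0,0,0,7,0,0,0,0,0,0,7,0,0,0,0,0,0,7,0,0,0,0,0,0])

```text
time: 18.82
tool_pos: [0.643, -0.0841, 0.2228]
tcp_rot: [-0.133, 3.138, 0.0]
wrist_force: [0.2, -0.8, 0.4]
width: 0.822
grip_force: 0.0
```

Run:
```python
from h import *
s=read_state();c=calibration("wrist");im=read_camera("wrist")[:,:,::-1].copy();cv2.imwrite("pics/w6.png",im)
np.save("cal6.npy",c,allow_pickle=True)
print(rect(c,redrect(im,c),.024))
P=b2w([[0,.115],[0,.093],[0,-.093],[0,-.115],[.025,.03],[.025,-.03],[.045,.115],[.045,-.115]])
print(proj(c,np.c_[P,[.04]*4+[.034]*2+[.042]*2]));plan()
```

```text
(array([ 0.5102, -0.0444]), 4.060728549957275, (107.8633804321289, 46.8185920715332))
[[407.2369 130.7194]
 [386.9779 130.6963]
 [215.6596 130.5005]
 [195.3917 130.4773]
 [328.4425 152.8368]
 [275.5411 152.7777]
 [403.6316 171.7878]
 [200.1906 171.5649]]
now [ 0.6432 -0.0842  0.2229] yaw 4.85 tilt 0.03
```

View pics/w6.png

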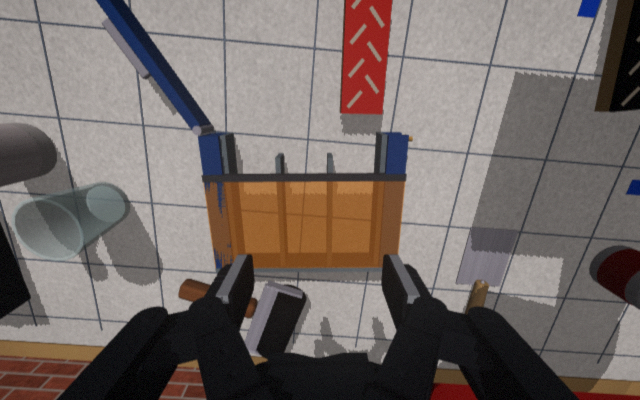

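The wrist view shows the box mouth clearly, with the dark strip from (204,177) to (405,177), housings at x 387–407 and 200–221, and the red block straight in front at (365,55). Both sit about 3 px right and below my prediction, so I'll refine the pose numerically.

Run:
```python
from h import *
c=np.load("cal6.npy",allow_pickle=True).item();im=cv2.imread("pics/w6.png")
H,S,V=cv2.split(cv2.cvtColor(im,cv2.COLOR_BGR2HSV))
blue=(H>100)&(H<125)&(S>120)&(V>35)
for r in (140,146,152,158,164,170):
    a=np.where(blue[r,190:232])[0]+190;b=np.where(blue[r,375:415])[0]+375
    print(r,a[0],a[-1],b[0],b[-1],w2b(ray(c,[(a[0]-.5,r),(a[-1]+.5,r),(b[0]-.5,r),(b[-1]+.5,r)],.04))[:,1])
for u in (205,212,392,400):
    a=np.where(blue[120:176,u])[0]+120;print("col",u,a[:3],a[-1],w2b(ray(c,[(u,a[0]-.5),],.04)))
# strip rows and dividers
for u in (240,260,300,350,370):
    g=V[150:200,u].astype(int);d=np.where(g<75)[0]+150;print("strip",u,d[0],d[-1],w2b(ray(c,[(u,d[0]-.5)],.042)))
for r in (160,164,168):
    for lo,hi in((268,292),(320,342)):
        g=V[r,lo:hi];d=np.where(g<110)[0]+lo;print("div",r,d[0],d[-1],w2b(ray(c,[(d[0]-.5,r),(d[-1]+.5,r)],.034))[:,1])
m=redrect(im,c);cs=max(cv2.findContours(m,0,1)[0],key=cv2.contourArea)[:,0]
ys=[(r,np.where(m[r])[0]) for r in (15,40,65,90,105)]
for r,x in ys: print("red",r,x[0],x[-1],w2b(ray(c,[(x[0]-.5,r),(x[-1]+.5,r)],.024)).ravel())
rr=np.where(m[:,365])[0];print("front",rr[-1],w2b(ray(c,[(365,rr[-1]+.5)],.024)))
```

```text
140 199 218 388 407 [-0.113  -0.0911  0.0944  0.1163]
146 200 218 388 406 [-0.1128 -0.0918  0.0949  0.1159]
152 201 219 388 405 [-0.1125 -0.0914  0.0954  0.1155]
158 202 219 387 405 [-0.1123 -0.0922  0.0949  0.1161]
164 203 220 387 404 [-0.1121 -0.0918  0.0954  0.1157]
170 203 221 386 404 [-0.113  -0.0914  0.0948  0.1164]
col 205 [136 137 138] 174 [[ 0.0053 -0.1052]]
col 212 [134 135 136] 174 [[ 0.0032 -0.0974]]
col 392 [133 134 135] 173 [[0.0019 0.0986]]
col 400 [134 135 136] 173 [[0.003  0.1074]]
strip 240 174 180 [[ 0.0472 -0.0702]]
strip 260 174 180 [[ 0.0472 -0.0475]]
strip 300 174 180 [[ 0.0471 -0.0022]]
strip 350 174 180 [[0.047  0.0544]]
strip 370 173 180 [[0.0459 0.077 ]]
div 160 276 283 [-0.0304 -0.0213]
div 160 327 332 [0.0279 0.0348]
div 164 276 284 [-0.0306 -0.0203]
div 164 327 332 [0.0279 0.0348]
div 168 276 284 [-0.0309 -0.0205]
div 168 327 332 [0.028  0.0349]
red 15 345 390 [-0.1123  0.0447 -0.1124  0.0912]
red 40 344 388 [-0.09    0.0444 -0.09    0.091 ]
red 65 343 385 [-0.0665  0.0441 -0.0666  0.0897]
red 90 342 383 [-0.0418  0.0437 -0.0418  0.0895]
red 105 341 382 [-0.0263  0.043  -0.0264  0.0896]
front 113 [[-0.0173  0.0707]]
```

Run:
```python
from h import *
o=b2w([[.0025,.0017]])[0];np.save("box.npy",[*o,BOX[2]])
import h;h.BOX=np.load("box.npy");print(h.BOX)
yb=np.degrees(h.BOX[2]);g=b2w([[-.1448,.0665]])[0]
g=h.b2w([[-.1448,.0665]])[0];a,b=h.b2w([[-.1448,.06],[-.015,.06]])
plan((*g,.20,yb-1),(*g,.012,yb-1),(*a,.012,yb),(*b,.012,yb))
print(h.w2b(tool()[0][:2]))
```

```text
[ 0.5895 -0.1033  0.0845]
now [ 0.6432 -0.0842  0.2229] yaw 4.85 tilt 0.03
shift cm [19.99  5.19  2.29] turn z 1.0
shift cm [-0.   0.  18.8] turn z -0.0
shift cm [-0.01 -0.65 -0.  ] turn z -1.0
shift cm [-12.98   0.    -0.  ] turn z -0.0
[[0.0551 0.0146]]
```

move_arm(series=[7,5,1.3,0,0,0,0,7,5,1.3,0,0,0,0,7,5,1.3,0,0,0,0,7,5,1.3,0,0,0,0,7,0,0,5,0,0,1])

```text
time: 19.5
tool_pos: [0.4412, -0.0496, 0.1773]
tcp_rot: [-0.105, 3.127, -0.004]
wrist_force: [1.9, -0.4, -0.0]
width: 0.817
grip_force: 0.0
```

move_arm(series=[7,0,0,5,0,0,0,7,0,0,5,0,0,0,7,0,0,0,0,0,0,7,0,0,0,0,0,0])

```text
time: 20.0
tool_pos: [0.4413, -0.0498, 0.074]
tcp_rot: [-0.105, 3.138, -0.001]
wrist_force: [0.0, -0.3, 0.8]
width: 0.82
grip_force: 0.0
```

Run:
```python
from h import *
yb=np.degrees(BOX[2]);plan((*b2w([[-.1448,.0665]])[0],.012,yb-1))
```

```text
now [ 0.4413 -0.0498  0.074 ] yaw 3.84 tilt 0.13
shift cm [0.17 0.06 6.2 ] turn z -0.0
```

move_arm(series=[7,0.2,0.1,3,0,0,0,7,0,0,3.2,0,0,0,7,0,0,0,0,0,0,3.5,0,0,0,0,0,0,3.5,0,0,0,0,0,0], grip_force=60)

```text
time: 20.62
tool_pos: [0.4409, -0.0493, 0.013]
tcp_rot: [-0.105, 3.135, -0.002]
wrist_force: [-0.8, -0.0, 6.0]
width: 0.518
grip_force: 62.6
```

move_arm(series=[3.5,0,0,0,0,0,0,3.5,0,0,0,0,0,0,3.5,0,-0.35,0,0,0,-0.5,3.5,0,-0.3,0,0,0,-0.5,3.5,0,0,0,0,0,0])

```text
time: 21.25
tool_pos: [0.4414, -0.0555, 0.013]
tcp_rot: [-0.132, 3.134, -0.001]
wrist_force: [-0.4, 2.0, 6.7]
width: 0.525
grip_force: 62.7
```

Run:
```python
from h import *
yb=np.degrees(BOX[2]);plan((*b2w([[-.1448,.06]])[0],.012,yb));print(read_state()["width"])
```

```text
now [ 0.4414 -0.0555  0.013 ] yaw 4.82 tilt 0.3
shift cm [ 0.13 -0.02  0.1 ] turn z -0.0
0.5246601674919433
```

move_arm(series=[3.5,-1.5,0,-0.1,0,0,0,3.5,-2,0,0,0,0,0,3.5,-2,0,0,0,0,0,3.5,-2,0,0,0,0,0,3.5,-2,0,0,0,0,0])

```text
time: 21.88
tool_pos: [0.5344, -0.0475, 0.013]
tcp_rot: [-0.132, 3.138, -0.001]
wrist_force: [-4.9, -0.2, 5.2]
width: 0.525
grip_force: 62.4
```

move_arm(series=[3.5,-1.5,0,0,0,0,0,3.5,0,0,0,0,0,0])

```text
time: 22.12
tool_pos: [0.5512, -0.0463, 0.013]
tcp_rot: [-0.132, 3.134, -0.001]
wrist_force: [1.9, -0.3, 1.5]
width: 0.526
grip_force: 62.3
```

Run:
```python
from h import *
yb=np.degrees(BOX[2]);plan((*b2w([[-.015,.06]])[0],.012,yb));s=read_state();print(s["width"],s["wrist_force"],w2b(s["tool_pos"][:2]))
```

```text
now [ 0.5512 -0.0463  0.013 ] yaw 4.84 tilt 0.28
shift cm [-1.83 -0.01  0.1 ] turn z -0.0
0.5259298141140519 [ 1.8745 -0.2707  1.5294] [[-0.0333  0.0601]]
```

move_arm(series=[3.5,-1.8,0,0,0,0,0,3.5,0,0,0,0,0,0,6,0,0,0,0,0,0,6,0,0,0,0,0,0,6,3,0,-0.3,0,0,0])

```text
time: 22.75
tool_pos: [0.5375, -0.0472, 0.0144]
tcp_rot: [-0.133, 3.137, -0.0]
wrist_force: [-0.4, 0.1, 0.2]
width: 0.702
grip_force: 0.0
```

move_arm(series=[6,3,0,0,0,0,0,0,0,0,0,0,0,0,0,0,0,0,0,0,0,0,0,0,0,0,0,0,0,0,0,0,0,0,0])

```text
time: 23.38
tool_pos: [0.5073, -0.0497, 0.0144]
tcp_rot: [-0.133, 3.138, -0.0]
wrist_force: [0.0, 0.7, -0.2]
width: -0.004
grip_force: 0.0
```

Run:
```python
from h import *
c=calibration("wrist");im=read_camera("wrist")[:,:,::-1].copy();cv2.imwrite("pics/w7.png",im)
m=redrect(im,c);x,y,w,h_=cv2.boundingRect(m);print(x,y,w,h_)
for r in(y+2,y+6,y+12): 
    k=np.where(m[r])[0]; print(r,w2b(ray(c,[(k[0],r),(k[-1],r)],.024)).ravel())
s=read_state();print(s["width"],s["wrist_force"],w2b(s["tool_pos"][:2]));plan((*b2w([[.001,.06]])[0],.016,np.degrees(BOX[2])))
```

```text
312 348 12 9
350 [-0.0296  0.0592 -0.0296  0.0643]
354 [-0.0266  0.0586 -0.0266  0.0649]Traceback (most recent call last):
  File "<stdin>", line 5, in <module>
IndexError: index 0 is out of bounds for axis 0 with size 0
```

move_arm(series=[0,-3,0,0,0,0,0,0,-1.5,0,0,0,0,0,0,-1.2,0,0,0,0,0,0,-1,0,0,0,0,0,0,-0.6,0,0,0,0,0])

```text
time: 24.05
tool_pos: [0.5793, -0.0434, 0.0141]
tcp_rot: [0.132, -3.138, -0.0]
wrist_force: [-1.0, 0.0, 2.1]
width: -0.003
grip_force: 0.7
```

move_arm(series=[0,-0.5,0,0,0,0,0,0,0,0,0,0,0,0])

```text
time: 24.3
tool_pos: [0.5845, -0.0431, 0.0144]
tcp_rot: [-0.132, 3.138, -0.0]
wrist_force: [0.0, -0.2, -0.6]
width: -0.002
grip_force: 0.0
```

Run:
```python
from h import *
s=read_state();print(s["wrist_force"],w2b(s["tool_pos"][:2]),s["tool_pos"]);plan((.41,.235,.2,10.2))
c=calibration("top");im=read_camera("top")[:,:,::-1].copy();cv2.imwrite("pics/t7.png",im)
V=im.max(2);k=np.zeros(V.shape,np.uint8);k[225:295,205:245]=(V<60)[225:295,205:245]
k=cv2.morphologyEx(k,cv2.MORPH_CLOSE,np.ones((5,5),np.uint8));print("blk",rect(c,k,.024))
```

```text
[ 0.0242 -0.1584 -0.6421] [[0.0001 0.0605]] [ 0.5845 -0.0431  0.0144]
now [ 0.5845 -0.0431  0.0144] yaw 4.83 tilt 0.04
shift cm [ 15.05  29.18 -18.56] turn z -5.4
blk (array([0.47  , 0.2452]), 10.211925506591797, (137.6472930908203, 46.951087951660156))
```

move_arm(series=[0,3,0,0,0,0,0,0,0,0,-6,0,0,0,0,0,0,-6,0,0,0,7,0,0,-4,0,0,0,7,2.3,5.85,0,0,0,0])

```text
time: 24.98
tool_pos: [0.5316, 0.0086, 0.1802]
tcp_rot: [-0.124, 3.127, -0.002]
wrist_force: [-0.2, 1.4, 0.1]
width: 0.415
grip_force: 0.0
```

move_arm(series=[7,2.3,5.85,0,0,0,0,7,2.3,5.85,0,0,0,0,7,2.3,5.85,0,0,0,0,7,2.3,5.7,0,0,0,0,7,0,0,0,0,0,-5.4])

```text
time: 25.6
tool_pos: [0.4134, 0.2369, 0.1744]
tcp_rot: [-0.293, 3.128, 0.002]
wrist_force: [0.6, -0.2, -0.6]
width: 0.816
grip_force: 0.0
```

move_arm(series=[7,0,0,0,0,0,0,7,0,0,0,0,0,0,7,0,0,0,0,0,0])

```text
time: 25.98
tool_pos: [0.4162, 0.2326, 0.1743]
tcp_rot: [-0.276, 3.129, -0.0]
wrist_force: [-0.3, 1.5, -0.6]
width: 0.818
grip_force: 0.0
```

```bash
cat >> h.py <<'E'
def blkrect(im,c,box):
    """black face: dark pixels in a pixel box (x0,y0,x1,y1)"""
    V=im.max(2);k=np.zeros(V.shape,np.uint8);x0,y0,x1,y1=box
    k[y0:y1,x0:x1]=(V<70)[y0:y1,x0:x1]
    k=cv2.morphologyEx(k,cv2.MORPH_CLOSE,np.ones((7,7),np.uint8));return rect(c,k,.024),cv2.boundingRect(k)
E
python3 - <<'E'
from h import *
c=calibration("wrist");im=read_camera("wrist")[:,:,::-1].copy();cv2.imwrite("pics/w8.png",im)
q=np.radians(10.2);u=np.array([np.cos(q),np.sin(q)]);v=np.array([-u[1],u[0]]);ce=np.array([.468,.246])
print(proj(c,[[*(ce+a*u*.07+b*v*.023),.024] for a in(-1,1) for b in(-1,1)]))
print(blkrect(im,c,(265,100,375,325)));plan((.416,.2355,.012,10.2))
E
```

```text
[[297.711  174.2338]
 [342.6135 174.1909]
 [300.4997 289.8732]
 [339.3369 289.8446]]
((array([0.4998, 0.2339]), 10.107961654663086, (142.65066528320312, 46.40445327758789)), (283, 200, 43, 112))
now [0.4162 0.2327 0.1742] yaw 10.09 tilt 0.0
shift cm [-0.03  0.28 16.22] turn z -0.1
```

The black block has been knocked, from about (0.466, 0.247) to (0.500, 0.234). I'm re-aiming and will re-measure closer in.

move_arm(series=[7,-2.8,-1.4,3,0,0,0,7,0,0,2,0,0,0,7,0,0,0,0,0,0,7,0,0,0,0,0,0])

```text
time: 26.52
tool_pos: [0.4462, 0.2245, 0.1248]
tcp_rot: [-0.279, 3.129, 0.0]
wrist_force: [-0.5, 0.2, -0.0]
width: 0.821
grip_force: 0.0
```

Run:
```python
from h import *
c=calibration("wrist");im=read_camera("wrist")[:,:,::-1].copy();cv2.imwrite("pics/w9.png",im)
(ce,a,sz),bb=blkrect(im,c,(255,100,385,340));print(ce,a,sz,bb)
q=np.radians(a);u=np.array([np.cos(q),np.sin(q)]);g=ce-.055*u
plan((*g,.0135,a))
```

```text
[0.5001 0.2337] 10.276450157165527 (141.36996459960938, 45.93321990966797) (290, 188, 95, 134)
now [0.4465 0.2247 0.1253] yaw 10.2 tilt 0.09
shift cm [ 0.07 -0.08 11.18] turn z -0.1
```

move_arm(series=[7,0.1,-0.1,5,0,0,0,7,0,0,4,0,0,0,7,0,0,2.1,0,0,0,7,0,0,0,0,0,0,3.5,0,0,0,0,0,0], grip_force=70)

```text
time: 27.2
tool_pos: [0.4463, 0.2242, 0.0149]
tcp_rot: [-0.28, 3.126, 0.001]
wrist_force: [0.3, -0.5, 0.1]
width: 0.624
grip_force: 0.0
```

move_arm(series=[3.5,0,0,0,0,0,0,3.5,0,0,0,0,0,0,3.5,0,0,-0.4,0,0,0,3.5,1.5,0,0,0,0,5.4,3.5,2,0,0,0,0,0])

```text
time: 27.82
tool_pos: [0.4104, 0.2191, 0.0177]
tcp_rot: [-0.13, 3.138, 0.0]
wrist_force: [0.5, 0.4, -0.7]
width: 0.521
grip_force: 71.7
```

move_arm(series=[3.5,0,-5,0,0,0,0,3.5,0,-6,0,0,0,0,3.5,0,-6,0,0,0,0,3.5,0,-6,0,0,0,0,3.5,0,-6,0,0,0,0])

```text
time: 28.45
tool_pos: [0.4347, -0.0718, 0.0178]
tcp_rot: [-0.132, 3.138, -0.0]
wrist_force: [1.5, 0.3, -1.4]
width: 0.519
grip_force: 71.8
```

move_arm(series=[3.5,0,-4.5,0,0,0,0,3.5,0,0,0,0,0,0,3.5,0,0,0,0,0,0])

```text
time: 28.82
tool_pos: [0.438, -0.1145, 0.0172]
tcp_rot: [0.131, -3.138, -0.001]
wrist_force: [0.4, 0.2, -0.9]
width: 0.519
grip_force: 72.0
```

Run:
```python
from h import *
c=calibration("wrist");im=read_camera("wrist")[:,:,::-1].copy();cv2.imwrite("pics/w10.png",im)
yb=np.degrees(BOX[2]);a,b=b2w([[-.15,0],[-.015,0]]);s=read_state();print(s["width"],s["grip_force"],w2b(s["tool_pos"][:2]))
plan((*a,.012,yb),(*b,.012,yb))
# tail edge: wood end of the block in the wrist view (lower tail edge z=0 / face edge z=.024 just behind the tool)
print("tail expected px",proj(c,[[*b2w([[w2b(s["tool_pos"][:2])[0,0]-.015,w2b(s["tool_pos"][:2])[0,1]+q]])[0],.027] for q in(-.023,.023)]))
hsv=cv2.cvtColor(im,cv2.COLOR_BGR2HSV);m=((hsv[...,0]>8)&(hsv[...,0]<25)&(hsv[...,1]>90)&(hsv[...,2]>60));m[:200]=0;m[290:]=0
p=cv2.findNonZero(m.astype(np.uint8));print(cv2.boundingRect(p) if p is not None else None)
cs=max(cv2.findContours(m.astype(np.uint8),0,1)[0],key=cv2.contourArea);print(cv2.boundingRect(cs),cv2.minAreaRect(cs))
```

```text
0.5243242238067314 71.9850504398346 [[-0.152   0.0023]]
now [ 0.4379 -0.1139  0.0171] yaw 4.84 tilt 0.06
shift cm [-0.2  -0.23  0.51] turn z 0.0
shift cm [-13.5   0.   -0. ] turn z -0.0
tail expected px [[269.7269 251.8428]
 [362.4811 251.8079]]
(275, 233, 87, 15)
(275, 233, 87, 15) ((317.9999694824219, 240.0), (85.99998474121094, 13.999998092651367), -0.0)
```

move_arm(series=[3.5,0,-0.2,0.4,0,0,0,3.5,0,0,0,0,0,0,3.5,-2,0,0,0,0,0,3.5,-2,0,0,0,0,0,3.5,-2,0,0,0,0,0])

```text
time: 29.5
tool_pos: [0.4946, -0.1104, 0.0155]
tcp_rot: [0.138, -3.128, -0.001]
wrist_force: [-23.1, -2.3, 34.9]
width: 0.519
grip_force: 76.2
```

move_arm(series=[3.5,-2,0,0,0,0,0,3.5,-2,0,0,0,0,0,3.5,-1.5,0,0,0,0,0,3.5,0,0,0,0,0,0])

```text
time: 30.0
tool_pos: [0.5546, -0.1058, 0.0156]
tcp_rot: [-0.137, 3.138, -0.001]
wrist_force: [-4.2, -0.3, 14.6]
width: 0.517
grip_force: 73.9
```

Run:
```python
from h import *
yb=np.degrees(BOX[2]);plan((*b2w([[-.015,0]])[0],.013,yb));s=read_state();print(s["width"],s["wrist_force"],w2b(s["tool_pos"][:2]))
```

```text
now [ 0.5546 -0.1058  0.0156] yaw 5.0 tilt 0.06
shift cm [-2.   -0.06  0.26] turn z 0.2
0.5170355222986902 [-4.2479 -0.2992 14.6287] [[-0.035   0.0005]]
```

move_arm(series=[3.5,0,0,-0.2,0,0,0,3.5,-1,0,0,0,0,0,3.5,-1,0,0,0,0,0,3.5,0,0,0,0,0,0,6,0,0,0,0,0,0])

```text
time: 30.62
tool_pos: [0.573, -0.1047, 0.0149]
tcp_rot: [0.134, -3.138, -0.0]
wrist_force: [-0.3, 0.1, 0.4]
width: 0.697
grip_force: 0.0
```

move_arm(series=[6,0,0,0,0,0,0,6,3,0,-0.2,0,0,0,6,3,0,0,0,0,0,0,0,0,0,0,0,0,0,0,0,0,0,0,0])

```text
time: 31.25
tool_pos: [0.5141, -0.1106, 0.0175]
tcp_rot: [-0.132, 3.138, -0.0]
wrist_force: [0.2, 0.4, 0.2]
width: 0.288
grip_force: 0.0
```

move_arm(series=[0,0,0,0,0,0,0,0,0,0,0,0,0,0])

```text
time: 31.5
tool_pos: [0.5143, -0.1105, 0.0175]
tcp_rot: [-0.133, 3.138, -0.0]
wrist_force: [-0.7, 0.5, -0.4]
width: -0.003
grip_force: 0.0
```

Run:
```python
from h import *
s=read_state();print(s["width"],s["wrist_force"],w2b(s["tool_pos"][:2]));plan((*b2w([[.001,0]])[0],.0145,np.degrees(BOX[2])))
```

```text
-0.0027105130292024624 [-0.6586  0.4664 -0.3861] [[-0.0755 -0.0007]]
now [ 0.5143 -0.1105  0.0175] yaw 4.84 tilt 0.04
shift cm [-7.65  0.08  0.3 ] turn z -0.0
```

move_arm(series=[0,-3,0.1,0.2,0,0,0,0,-1.5,0,0,0,0,0,0,-1.2,0,0,0,0,0,0,-1,0,0,0,0,0,0,-0.6,0,0,0,0,0])

```text
time: 32.12
tool_pos: [0.5863, -0.1032, 0.0152]
tcp_rot: [0.133, -3.138, -0.0]
wrist_force: [-0.5, -0.3, 1.2]
width: 0.003
grip_force: 0.6
```

move_arm(series=[0,-0.4,0,0,0,0,0,0,0,0,0,0,0,0,0,3,0,0,0,0,0,0,0,0,-6,0,0,0,0,0,0,-6,0,0,0])

```text
time: 32.75
tool_pos: [0.5583, -0.1052, 0.1353]
tcp_rot: [0.132, -3.136, -0.001]
wrist_force: [1.5, -1.5, 0.1]
width: 0.001
grip_force: 0.0
```

move_arm(series=[0,0,0,-6,0,0,0,0,-3,0,-2.5,0,0,0,0,-6,0,0,0,0,0,0,0,0,0,0,0,0,0,0,0,0,0,0,0])

```text
time: 33.38
tool_pos: [0.6489, -0.0978, 0.2192]
tcp_rot: [0.132, -3.136, -0.001]
wrist_force: [0.2, -0.3, 0.1]
width: 0.001
grip_force: 0.0
```

Run:
```python
from h import *
c=calibration("wrist");im=read_camera("wrist")[:,:,::-1].copy();cv2.imwrite("pics/w11.png",im);t=read_camera("top")[:,:,::-1]
pts=[[x,y] for x in(0,.012,.045) for y in(.06,0,-.06)];px=proj(c,np.c_[b2w(pts),[.024]*9]);print(np.c_[pts,px.round(0)]);plan()
cr=im[60:330,150:450];cv2.imwrite("pics/m11.png",np.hstack([cv2.resize(cr,(500,450)),cv2.resize(t[225:310,100:200],(300,450)) if 0 else cv2.copyMakeBorder(cv2.resize(t[225:310,100:200],(300,255)),0,195,0,0,0)]))
```

```text
[[  0.      0.06  369.    128.   ]
 [  0.      0.    316.    128.   ]
 [  0.     -0.06  263.    128.   ]
 [  0.012   0.06  369.    139.   ]
 [  0.012   0.    316.    139.   ]
 [  0.012  -0.06  263.    139.   ]
 [  0.045   0.06  367.    168.   ]
 [  0.045   0.    316.    168.   ]
 [  0.045  -0.06  265.    168.   ]]
now [ 0.6484 -0.0979  0.2199] yaw 4.81 tilt 0.08
```

View pics/m11.png

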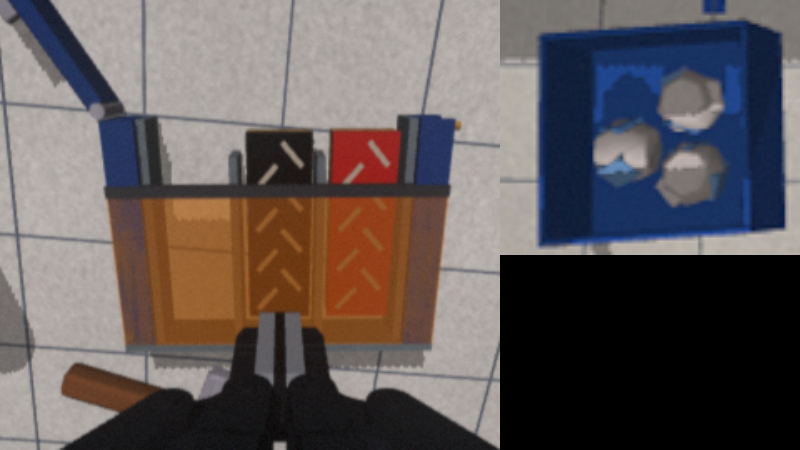

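Both tails are about 11 mm inside the mouth (tail row 138 px, x≈0.011), and all three wads are in the bin. Now the door, pushed on its outside face near the free edge.

Run:
```python
from h import *
c=calibration("top");im=read_camera("top")[:,:,::-1].copy();H,S,V=cv2.split(cv2.cvtColor(im,cv2.COLOR_BGR2HSV))
m=np.zeros(H.shape,np.uint8);m[200:292,402:475]=((H>95)&(H<125)&(S>110)&(V>30))[200:292,402:475]
ce,a,sz=rect(c,m,.038);print("door",w2b(ce),a,sz,"angle rad",np.radians(a+180)-BOX[2]-np.pi/2)
print("bottle~",w2b(ray(c,[(500,190)],.1)),"jar~",w2b(ray(c,[(465,163)],.045)))
A=np.radians(a+180)-BOX[2]-np.pi/2
hg=np.array([-.006,-.115])
def P(a,r,d): return hg+r*np.array([-np.sin(a),np.cos(a)])+d*np.array([-np.cos(a),-np.sin(a)])
p0=P(A,.19,.045);now=w2b(tool()[0][:2])[0];print("now",now,tool()[0][2],"start",p0)
pr=p0
for a in np.linspace(A-.05,.05,18):
    d=.006+.011*abs(np.cos(a))+.0145*abs(np.sin(a));q=P(a,.19,d);s=(q-pr)*100;print(round(a,2),np.round([-s[0],s[1]],1),end=" | ");pr=pr+np.round(s,1)/100
print(pr)
```

```text
door [[-0.1159 -0.1812]] 36.487144470214844 (194.42535400390625, 16.567161560058594) angle rad 2.1230922434498676
bottle~ [[ 0.0135 -0.3259]] jar~ [[ 0.1003 -0.269 ]]
now [0.0593 0.0004] 0.22023567407142244 start [-0.1441 -0.253 ]
2.07 [1.7 2.5] | 1.95 [1.2 2. ] | 1.84 [1.  2.1] | 1.72 [0.8 2.3] | 1.6 [0.4 2.3] | 1.48 [0.2 2.2] | 1.36 [-0.1  2.2] | 1.24 [-0.3  2.2] | 1.12 [-0.6  2.1] | 1.0 [-0.8  2.1] | 0.88 [-1.1  2. ] | 0.76 [-1.3  1.9] | 0.65 [-1.6  1.7] | 0.53 [-1.8  1.5] | 0.41 [-2.   1.3] | 0.29 [-2.1  1. ] | 0.17 [-2.3  0.8] | 0.05 [-2.4  0.5] | [-0.0331  0.074 ]
```

move_arm(series=[0,3.4,-4.2,0,0,0,0,0,3.4,-4.2,0,0,0,0,0,3.4,-4.2,0,0,0,0,0,3.4,-4.2,0,0,0,0,0,3.4,-4.2,0,0,0,0])

```text
time: 34.15
tool_pos: [0.4961, -0.3224, 0.221]
tcp_rot: [-0.132, 3.138, -0.001]
wrist_force: [-0.0, -0.6, 1.0]
width: -0.003
grip_force: 0.0
```

move_arm(series=[0,3.4,-4.2,0,0,0,0,0,0,0,5,0,0,0,0,0,0,5,0,0,0,0,0,0,0,0,0,0,0,0,0,0,0,0,0])

```text
time: 34.78
tool_pos: [0.4683, -0.3666, 0.1222]
tcp_rot: [-0.132, 3.137, -0.002]
wrist_force: [-0.0, 0.3, 0.1]
width: 0.001
grip_force: 0.0
```

Run:
```python
from h import *
p0=b2w([[-.1441,-.253]])[0];plan((*p0,.025,np.degrees(BOX[2])));print(w2b(tool()[0][:2]),read_state()["wrist_force"])
```

```text
now [ 0.4683 -0.3666  0.1222] yaw 4.83 tilt 0.13
shift cm [ 0.11 -0.09  9.72] turn z -0.0
[[-0.143  -0.2521]] [-0.006   0.302   0.1199]
```

move_arm(series=[0,0.1,-0.1,5,0,0,0,0,0,0,4.7,0,0,0,0,0,0,0,0,0,0,0,1.7,2.5,0,0,0,0,0,1.2,2,0,0,0,0])

```text
time: 35.4
tool_pos: [0.4365, -0.3264, 0.0275]
tcp_rot: [-0.132, 3.134, -0.007]
wrist_force: [-0.1, 0.8, -0.6]
width: 0.002
grip_force: 0.2
```

move_arm(series=[0,1,2.1,0,0,0,0,0,0.8,2.3,0,0,0,0,0,0.4,2.3,0,0,0,0,0,0.2,2.2,0,0,0,0,0,-0.1,2.2,0,0,0,0])

```text
time: 36.02
tool_pos: [0.4027, -0.2154, 0.0246]
tcp_rot: [-0.132, 3.137, -0.002]
wrist_force: [0.3, -0.1, -0.8]
width: -0.001
grip_force: 0.2
```

Run:
```python
from h import *
c=calibration("top");im=read_camera("top")[:,:,::-1].copy();s=read_state();print(w2b(s["tool_pos"][:2]),s["tool_pos"][2],s["wrist_force"])
H,S,V=cv2.split(cv2.cvtColor(im,cv2.COLOR_BGR2HSV));m=np.zeros(H.shape,np.uint8)
m[205:310,340:475]=((H>95)&(H<125)&(S>110)&(V>30))[205:310,340:475]
for k in cv2.findContours(m,0,1)[0]:
    if cv2.contourArea(k)>40: print(cv2.minAreaRect(k))
```

```text
[[-0.1966 -0.0934]] 0.023856089968238733 [-1.4019  2.5615 -1.0262]
((404.3524169921875, 245.6229248046875), (5.522680759429932, 71.43270874023438), 5.19442892074585)
```

move_arm(series=[0,-0.3,2.2,0,0,0,0,0,-0.6,2.1,0,0,0,0,0,-0.8,2.1,0,0,0,0,0,-1.1,2,0,0,0,0,0,-1.3,1.9,0,0,0,0])

```text
time: 36.7
tool_pos: [0.4349, -0.1093, 0.024]
tcp_rot: [-0.133, 3.138, -0.001]
wrist_force: [0.1, -0.1, 0.6]
width: -0.0
grip_force: 0.2
```

move_arm(series=[0,-1.6,1.7,0,0,0,0,0,-1.8,1.5,0,0,0,0,0,-2,1.3,0,0,0,0,0,-2.1,1,0,0,0,0,0,0,0,0,0,0,0])

```text
time: 37.33
tool_pos: [0.5062, -0.0482, 0.0242]
tcp_rot: [-0.135, 3.136, -0.001]
wrist_force: [-0.9, -0.8, 0.6]
width: -0.002
grip_force: 0.0
```

Run:
```python
from h import *
s=read_state();print(w2b(s["tool_pos"][:2]),s["tool_pos"][2],s["wrist_force"])
im=read_camera("wrist")[:,:,::-1].copy();t=read_camera("top")[:,:,::-1];cv2.imwrite("pics/w12.png",im);cv2.imwrite("pics/t12.png",t)
```

```text
[[-0.0783  0.062 ]] 0.02419298278251574 [-0.9104 -0.7679  0.554 ]
```

move_arm(series=[0,-2.2,0.8,0,0,0,0,0,-2.2,0.6,0,0,0,0,0,-0.3,0.3,0,0,0,0,0,-0.3,0,0,0,0,0,0,0,0,0,0,0,0])

```text
time: 38.05
tool_pos: [0.5506, -0.028, 0.0229]
tcp_rot: [0.132, -3.136, -0.001]
wrist_force: [-3.4, 0.9, 2.5]
width: -0.005
grip_force: 1.6
```

move_arm(series=[0,-0.2,0,0,0,0,0,0,-0.1,0,0,0,0,0,0,0,0,0,0,0,0])

```text
time: 38.42
tool_pos: [0.5516, -0.0277, 0.0226]
tcp_rot: [0.132, -3.131, -0.001]
wrist_force: [-10.0, 0.2, 7.1]
width: 0.0
grip_force: 4.7
```

Run:
```python
from h import *
s=read_state();print(w2b(s["tool_pos"][:2]),s["tool_pos"][2],s["wrist_force"])
```

```text
[[-0.0314  0.0786]] 0.022641025908580907 [-10.0421   0.2055   7.0829]
```

move_arm(series=[0,-0.2,0,0,0,0,0,0,-0.2,0,0,0,0,0,0,0,0,0,0,0,0])

```text
time: 38.8
tool_pos: [0.5585, -0.0272, 0.0228]
tcp_rot: [0.132, -3.138, -0.0]
wrist_force: [-2.5, 1.4, -1.0]
width: -0.001
grip_force: 0.9
```

Run:
```python
from h import *
s=read_state();print(w2b(s["tool_pos"][:2]),s["tool_pos"][2],s["wrist_force"])
im=read_camera("top")[:,:,::-1].copy();cv2.imwrite("pics/t13.png",im);c=calibration("top")
P=b2w([[-.012,.115],[0,.115],[-.012,.1],[0,.1],[0.02,.1]]);print(proj(c,np.c_[P,[.038]*5]))
H,S,V=cv2.split(cv2.cvtColor(im,cv2.COLOR_BGR2HSV))
for u in(321,324,327): print(u,list(zip(H[195:226,u],S[195:226,u],V[195:226,u])))
```

```text
[[-0.0245  0.0784]] 0.022801352413704352 [-2.4798  1.3503 -0.9524]
[[318.5229 219.1214]
 [318.149  214.4681]
 [324.4083 218.6393]
 [324.0245 213.9858]
 [323.3878 206.2641]]
321 [(np.uint8(90), np.uint8(72), np.uint8(53)), (np.uint8(92), np.uint8(82), np.uint8(53)), (np.uint8(90), np.uint8(77), np.uint8(53)), (np.uint8(90), np.uint8(80), np.uint8(51)), (np.uint8(88), np.uint8(83), np.uint8(52)), (np.uint8(90), np.uint8(77), np.uint8(53)), (np.uint8(92), np.uint8(90), np.uint8(51)), (np.uint8(92), np.uint8(94), np.uint8(49)), (np.uint8(92), np.uint8(99), np.uint8(49)), (np.uint8(90), np.uint8(88), np.uint8(49)), (np.uint8(90), np.uint8(83), np.uint8(49)), (np.uint8(90), np.uint8(90), np.uint8(48)), (np.uint8(90), np.uint8(80), np.uint8(48)), (np.uint8(92), np.uint8(100), np.uint8(46)), (np.uint8(90), np.uint8(83), np.uint8(46)), (np.uint8(88), np.uint8(80), np.uint8(48)), (np.uint8(92), np.uint8(87), np.uint8(47)), (np.uint8(92), np.uint8(99), np.uint8(44)), (np.uint8(92), np.uint8(79), np.uint8(45)), (np.uint8(90), np.uint8(89), np.uint8(43)), (np.uint8(90), np.uint8(73), np.uint8(42)
[... 2481 characters left out ...]
.uint8(96), np.uint8(87), np.uint8(47)), (np.uint8(90), np.uint8(85), np.uint8(45)), (np.uint8(88), np.uint8(85), np.uint8(45)), (np.uint8(92), np.uint8(83), np.uint8(46)), (np.uint8(92), np.uint8(85), np.uint8(45)), (np.uint8(94), np.uint8(79), np.uint8(45)), (np.uint8(92), np.uint8(83), np.uint8(43)), (np.uint8(90), np.uint8(83), np.uint8(40)), (np.uint8(90), np.uint8(70), np.uint8(40)), (np.uint8(88), np.uint8(95), np.uint8(35)), (np.uint8(90), np.uint8(87), np.uint8(47)), (np.uint8(93), np.uint8(93), np.uint8(66)), (np.uint8(92), np.uint8(82), np.uint8(53)), (np.uint8(92), np.uint8(87), np.uint8(50)), (np.uint8(92), np.uint8(92), np.uint8(50)), (np.uint8(92), np.uint8(87), np.uint8(50))]
```

It snapped past the ball: the tool moved 7 mm and the force fell. One more firm push, then I back off and look.

move_arm(series=[0,-0.2,0,0,0,0,0,0,-0.1,0,0,0,0,0,0,0,0,0,0,0,0])

```text
time: 39.22
tool_pos: [0.562, -0.0272, 0.0232]
tcp_rot: [0.132, -3.137, 0.0]
wrist_force: [-5.5, -0.6, 2.6]
width: -0.0
grip_force: 2.4
```

move_arm(series=[0,2,0,0,0,0,0,0,4,0,0,0,0,0,0,0,0,-6,0,0,0,0,0,0,-6,0,0,0,0,0,0,-6,0,0,0])

```text
time: 39.85
tool_pos: [0.5037, -0.0321, 0.2058]
tcp_rot: [-0.132, 3.135, -0.001]
wrist_force: [1.9, -0.3, -0.0]
width: 0.002
grip_force: 0.0
```

move_arm(series=[0,-4,-2,-2,0,0,0,0,-5,-3,0,0,0,0,0,-5,-3,0,0,0,0,0,0,0,0,0,0,0,0,0,0,0,0,0,0])

```text
time: 40.48
tool_pos: [0.6491, -0.0999, 0.2229]
tcp_rot: [0.132, -3.139, -0.001]
wrist_force: [0.2, 0.7, -0.3]
width: -0.004
grip_force: 0.0
```

Run:
```python
from h import *
c=calibration("wrist");im=read_camera("wrist")[:,:,::-1].copy();cv2.imwrite("pics/w14.png",im);t=read_camera("top")[:,:,::-1]
H,S,V=cv2.split(cv2.cvtColor(im,cv2.COLOR_BGR2HSV));blue=(H>100)&(H<125)&(S>110)&(V>30)
plan()
for y in(.1,.08,.05,.03,0,-.03,-.06,-.09):  # outer top edge of the door, column by column
    u,v=proj(c,[*b2w([[-.012,y]])[0],.038])[0];col=blue[int(v)-25:int(v)+25,int(round(u))];k=np.where(col)[0]+int(v)-25
    print(y,round(u),round(v,1),k[:1],k[-1:],w2b(ray(c,[(u,k[0]-.5)],.038))[0] if len(k) else None)
u,v=proj(c,[*b2w([[0,0]])[0],.03])[0];v=int(v)
cr=im[max(0,v-75):v+195,150:450];cv2.imwrite("pics/m14.png",np.hstack([cv2.resize(cr,(450,int(450*cr.shape[0]/300))),cv2.resize(t[120:300,100:333],(350,int(450*cr.shape[0]/300)))]));print(v)
```

```text
now [ 0.6484 -0.0994  0.2236] yaw 4.85 tilt 0.03
0.1 411 116.9 [119] [140] [-0.0103  0.1002]
0.08 392 116.9 [119] [129] [-0.0103  0.0801]
0.05 364 116.9 [119] [129] [-0.0103  0.0501]
0.03 346 116.9 [119] [129] [-0.0103  0.0301]
0 318 116.8 [120] [129] [-0.0093  0.    ]
-0.03 290 116.8 [120] [129] [-0.0092 -0.0301]
-0.06 262 116.8 [120] [129] [-0.0092 -0.0602]
-0.09 234 116.8 [120] [129] [-0.0092 -0.0903]
127
```

View pics/m14.png

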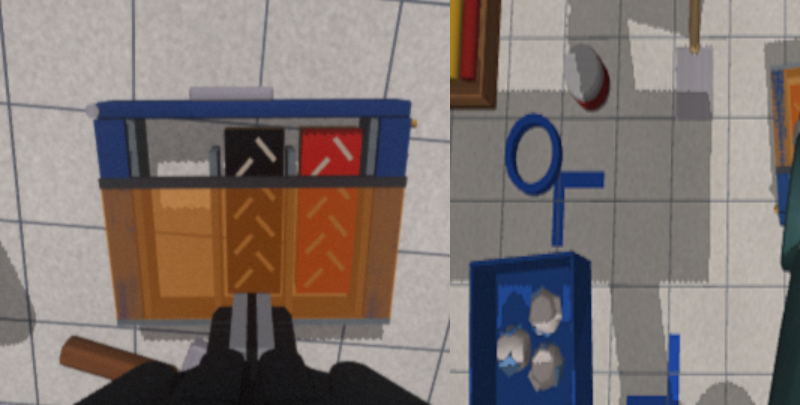

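The door edge is parallel to the mouth to within about 0.005 rad, which is seated. Both blocks are inside, the three wads are in the bin and the arm is clear. Handing in.

```bash
python3 -c "
from workcell import *
print(finish_job())"
```

```text
the job is handed in; nothing more can be done
None
```

I handed the job in with the red and black blocks face up in the left and middle lanes (tails about 11 mm inside the mouth), all three wads in the bin and the door shut on its catch; I saw no green block or fourth wad, and no verdict came back.

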